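# Roll marked rollers line-up and case them

### The arm

A 6-joint arm with a two-finger parallel gripper is mounted at the origin on the work surface. World frame = base frame: x ahead of the robot, y to its left, z up, the work surface at z = 0. Lengths are in mm, angles in degrees, forces in N, time in s.
With the tool pointing down it reaches from about 350 to 850 mm from the base axis. Payload 8.1 kg.
Tool frame: the origin (TCP) lies on the centre line of the jaws, within the pads' length; the fingertips stand 19 mm ahead of it and the grasp point (between the pads) is the TCP (r.tip_reach is the z of the fingertips in the tool frame, in mm); z points along the fingers, y is the line along which they close (so a half turn about z gives the same grasp; the last joint's range is limited). The gripper opens to 85 mm and grips with 20 to 120 N. Pads are 22 mm wide; open, the fingers measure 114 mm over their backs; the gripper's body (76 mm by 85 mm) begins 54 mm behind the grasp point. The pads swing forward as they close: fully open they stand 13 mm farther back than shut.
Start: joints at [-77.544, 7.471, 85.268, -0, 87.261, -4.893], TCP at [178.937, -572.702, 250.292] pointing down, gripper open.
Joint ranges: [-169.43, 169.43], [-51.17, 129.36], [1.28, 143.12], [-76.62, 256.62], [0, 156.53], [-152.29, 152.29]. Speed limits (degrees/s): [136.94, 136.94, 159.86, 180, 180, 180].

### API

Orientations are given as [roll, pitch, yaw] about the fixed x, y, z axes, in that order (R = Rz(yaw) Ry(pitch) Rx(roll)).
In Python, from bench import r gives the robot as it stands. The module is installed in compiled form; this text tells all that it offers.
- The arm moves only by the shell command python3 -m handwheel 'ROWS' [FORCE]. ROWS is JSON, a list of rows, each a list of 7 numbers: the shift along the tool's x, y, z in m, then the turn, a rotation vector about the tool's x, y, z in degrees, then the finger opening in m, from 0 to 0.0854. In form: [[tx, ty, tz, ax, ay, az, claw], ...]. A call has 1 to 8 rows; each row shifts and turns the commanded pose from where the row before left it, along the tool's axes as they then stand; what a row does not reach is not made up. A row lasts 1/12 s, in which the tool goes at most 41.7 mm and 7.16 degrees, less where a joint would pass 70% of its speed; a pose out of reach is approached as far as the arm can. A call with a gripper value outside its range is refused whole. The fingers move at their own pace and stop on an object; FORCE is the grip in N (left out, the last holds). Time passes only in rows, so rows that do not move let the fingers close. It gives the time, the measured TCP pose, the force, the opening and the grip force at its end, in the units of the state.
- r.sense(): the state, without advancing time (a new reading comes with each control period).
- r.snapshot(name): name is "side" or "top" or "wrist"; returns (picture, depth): 480x640x3 uint8, blue, green, red; 480x640 float32, mm along the optical axis (not along the pixel's ray), 0 where there is no reading.
- r.calibration(name): a dict with "vfov" (degrees; the focal length in pixels is half the picture's height over the tangent of half this angle, whatever the lens; pixels are square), "cx", "cy" (the principal point, pixels), "rvec" (rotation vector, rad) and "tvec" (3), from world to camera coordinates, as OpenCV has them; the wrist camera has in their place "tool_from_camera" (4x4, takes a point from camera to tool coordinates, whose origin is the TCP and whose axes are the flange's). Camera axes: x right, y down, z forward; pixel columns grow to the right and rows downward; lengths in mm; the calibration is good to about 2 mm. A picture is of the moment at which its call begins: read the wrist's pose just before it. calibration takes no time and is no camera call.
- r.hand_in(): hands the job in; it is judged then, once.
The state is a dict: "time": time; "joint_pos": joint angles; "qd": joint speeds; "joint_efforts": joint torques, N m; "tool_pos": TCP position; "tcp_rot": TCP orientation; "ft_force": force on the tool from outside, world axes, zero at the start; "wrist_torque": the same for the moment, N m; "finger_gap": finger opening in mm; "grip_force": force on a finger pad.
Only numpy, scipy, OpenCV 4.12 (cv2) and the standard library are available. Lean on these libraries where they do the work, as an engineer would, in place of code of your own. Each camera call takes 0.05 s, during which the arm holds its last target. There are 200 camera calls.

### The job

Push the thin blade into the slot under the front edge of the green case's cover, lever the cover up with it and swing it open. Roll every dark blue roller along the bench until its yellow line faces straight up (do not lift a roller before its line is up), then lay each one in a cradle of its own in the case, line still up. Close the cover fully, lay the blade back flat on the black mat, and leave the cup, ring gauge and probe alone.

Things in the scene. Friction and masses are not known exactly. Their poses are not given: they have to be found in the camera images.
- case: green steel gauge case fixed on the bench, 125 (x) by 240 (y) by 62 mm high, three cradles inside; origin under its middle, front (robot side) towards its -x. Walls 6 mm thick; side and back walls 62 mm high, front wall only 50 mm, which leaves a slot 12 mm high (50 to 62 mm above the bench) under the cover along the whole front.
- cradle0 (a point): middle of the first cradle, 32 mm above the bench, where the middle of a seated roller lies, its axis along the case's x (top then 52 mm high). A cradle is two white rails along the case's x, 80 mm long, 8 mm wide, tops 18 mm above the bench, inner edges 14 mm either side of its middle line. At y = -70 mm in the case.
- cradle1 (a point): the same for the middle cradle, y = 0 in the case.
- cradle2 (a point): the same for the third cradle, y = +70 mm in the case.
- lid (a joint): angle of the case's cover in rad: 0 closed, 1.57 upright, stop at 1.9. Cover: flat green plate 125 by 240 by 8 mm, 0.22 kg, no handle, yellow stripe along its front edge, flush with the case all round; its underside is at 62 mm and its top at 70 mm above the bench when closed. Stiff hinge: it stays where it is left.
- lid_hinge (a point): middle of the cover's hinge line (along the case's y), at the case's back edge, at the height of the cover's underside (62 mm).
- lid_front (a point): middle of the cover's front edge, at its underside; moves with the cover.
- blade: pry blade, 175 mm long: orange handle (100 by 24 by 20 mm high, from x = -100 to 0 mm) and a flat steel blade (30 wide, 3 thick, from x = 0 to +75 mm, its mid-plane 10 mm above the underside); origin at the underside where handle meets blade, x towards the tip, z up as it lies. 0.14 kg.
- blade_grip (a point): good grip point in the blade's handle, 20 mm behind the origin and 10 mm above the underside; 95 mm behind the tip.
- blade_tip (a point): middle of the blade's tip, 10 mm above the underside.
- mat: black rubber mat, 240 (x) by 100 (y) by 1 mm, flat on the bench (look only); origin at its centre. The blade starts on it.
- roller1: dark blue hollow steel roller, a plain cylinder 40 mm in diameter, 70 mm long, lying on the bench; origin at its middle, x along its axis, z through the middle of the one yellow line along its full length (9 mm wide, with a yellow tick on each end face): the line faces straight up when z points up. May be absent. 0.25 to 0.55 kg.
- roller2: like roller1, same size and frame.
- roller3: like roller1, same size and frame.
- roller4: like roller1, same size and frame.
- cup: bystander: red steel bearing cup, ring 84 mm in diameter, 24 mm high.
- gauge: bystander: chrome ring gauge, 72 mm in diameter, 22 mm high.
- probe: bystander: silver bayonet-mount probe standing upright, 36 mm foot, 100 mm high.

How it is judged (in metres and radians):
On the way:
1. the cover is levered up by the blade (value of joint lid above 0.2 rad and contact force between blade and lid above 0.2 N), for 0.1 s.
At the end, for the whole second after the job is handed in: Cover closed (under 0.06 rad); each roller present at rest in a cradle (middle 27-38 mm high, within 22 mm of the case middle in x, axis within 0.15 rad of case x), line within 0.35 rad of up; blade flat on the mat (origin within 80 mm along, 45 mm across of its centre) (value of joint lid below 0.06 rad and x of roller1 in the frame of case between -0.022 and 0.022 m and y of roller1 in the frame of case between -0.09 and 0.09 m and z of roller1 in the frame of case between 0.027 and 0.038 m and angle between each of roller1, roller2, roller3, roller4's own z axis and vertical below 0.35 rad and angle between the x axis of each of roller1, roller2, roller3, roller4 and the x axis of case, either way round below 0.15 rad and linear speed of each of roller1, roller2, roller3, roller4 below 0.03 m/s and x of roller2 in the frame of case between -0.022 and 0.022 m and y of roller2 in the frame of case between -0.09 and 0.09 m and z of roller2 in the frame of case between 0.027 and 0.038 m and x of roller3 in the frame of case between -0.022 and 0.022 m and y of roller3 in the frame of case between -0.09 and 0.09 m and z of roller3 in the frame of case between 0.027 and 0.038 m and x of roller4 in the frame of case between -0.022 and 0.022 m and y of roller4 in the frame of case between -0.09 and 0.09 m and z of roller4 in the frame of case between 0.027 and 0.038 m and x of blade in the frame of mat between -0.08 and 0.08 m and y of blade in the frame of mat between -0.045 and 0.045 m and height (world z) of blade below 0.008 m and angle between blade's own z axis and vertical below 0.15 rad); the robot touches nothing.
It fails at once if a roller is lifted (middle over 50 mm high) while its line is more than 0.6 rad off straight up ((height (world z) of roller1 above 0.05 m and angle between roller1's own z axis and vertical above 0.6 rad) or (height (world z) of roller2 above 0.05 m and angle between roller2's own z axis and vertical above 0.6 rad) or (height (world z) of roller3 above 0.05 m and angle between roller3's own z axis and vertical above 0.6 rad) or (height (world z) of roller4 above 0.05 m and angle between roller4's own z axis and vertical above 0.6 rad)).
It fails at once if the cup, ring gauge or probe is shifted more than 30 mm (distance of any of cup, gauge, probe from where it was at the start of the episode above 0.03 m).
Of roller1, roller2, roller3, roller4 only 2 to 3 are there at a start; the rules pass over those that are not, and their reading is None.
At some moment in a run one of blade may be knocked a few centimetres aside while the robot is not near it.
It also fails if it takes over 210 s, if anything falls off the work surface, if the arm or the gripper's body presses on something with over 40 N, if the wrist force passes 120 N, or if a joint passes its speed limit or range.

## Working session

There is one attempt and no reset: what is moved stays moved. The work goes in short steps, Python scripts to look and compute and a shell command to move; the robot and the scene stay as the last step left them, time stands still between calls to the robot, and variables do not carry over. Pictures are saved under pics/ and viewed, at most 14 in all, crops included, and the job is handed in when it is done.

```bash
mkdir -p pics
cat > h.py <<'E'
import numpy as np, cv2
from bench import r
from scipy.spatial.transform import Rotation as R
def tool():
    s=r.sense(); return R.from_euler('xyz',s["tcp_rot"],degrees=True).as_matrix(), np.array(s["tool_pos"])
def cam(n):
    c=r.calibration(n); f=240/np.tan(np.radians(c["vfov"]/2))
    if n=="wrist":
        Rt,p=tool(); T=np.array(c["tool_from_camera"]); Rw=Rt@T[:3,:3]; o=Rt@T[:3,3]+p
    else:
        Rc=cv2.Rodrigues(np.array(c["rvec"],float))[0]; Rw=Rc.T; o=-Rc.T@np.array(c["tvec"],float)
    return f,c["cx"],c["cy"],Rw,o
def ray(C,u,v,z):
    f,cx,cy,Rw,o=C; d=Rw@np.array([(u-cx)/f,(v-cy)/f,1.]); return o+d*(z-o[2])/d[2]
def cloud(C,D):
    f,cx,cy,Rw,o=C; v,u=np.mgrid[:480,:640]; P=np.stack([(u-cx)/f*D,(v-cy)/f*D,D],-1); return P@Rw.T+o
def proj(C,p):
    f,cx,cy,Rw,o=C; q=Rw.T@(np.array(p)-o); return q[0]/q[2]*f+cx,q[1]/q[2]*f+cy
def delta(pos,rpy=None):
    "tool-frame shift (m) and rotvec (deg) to the world target"
    Rt,p=tool(); d=Rt.T@(np.array(pos)-p)/1000
    w=np.zeros(3) if rpy is None else (R.from_matrix(Rt.T)*R.from_euler('xyz',rpy,degrees=True)).as_rotvec(degrees=True)
    print("shift",d.round(4),"turn",w.round(2))
E
python3 - <<'E'
from h import *
print(r.sense(), r.tip_reach)
for n in ["top","side","wrist"]:
    C=cam(n); im,D=r.snapshot(n); cv2.imwrite(f"pics/{n}0.png",im); np.savez(f"{n}0.npz",im=im,D=D); print(n,C[0],C[4].round(),C[3].round(2).tolist())
E
```

```text
{'time': 0.0, 'joint_pos': array([-7.75428779e+01,  7.51573047e+00,  8.53311336e+01, -8.14077003e-04,
        8.72611117e+01, -4.89246994e+00]), 'qd': array([-0.03707295,  0.02372936,  0.01380431,  0.10044945,  0.09762736,
        0.11418544]), 'joint_efforts': array([ 1.13638635e-03, -5.69399250e+01, -5.00548482e+01, -1.18081466e-04,
        1.47816871e-02,  4.76972582e-05]), 'tool_pos': array([ 178.82924283, -572.17890223,  249.22013908]), 'tcp_rot': array([-1.79892348e+02, -8.39869780e-03,  1.73496239e+01]), 'ft_force': array([-0.44638322,  0.59861294, -0.80346722]), 'wrist_torque': array([ 0.00243451, -0.00536887,  0.03363895]), 'grip_force': 0.0, 'finger_gap': 84.92783640048522} 19.0
top 443.5874624702447 [485. -18. 891.] [[-0.02, -0.99, 0.16], [-1.0, 0.02, -0.0], [-0.0, -0.16, -0.99]]
side 540.5586455481084 [134. 602. 832.] [[-0.81, -0.39, 0.43], [-0.58, 0.57, -0.58], [-0.02, -0.72, -0.69]]
wrist 410.5447169807744 [ 261. -549.  373.] [[0.3, -0.9, -0.31], [-0.95, -0.28, -0.1], [-0.0, 0.33, -0.94]]
```

View pics/top0.png

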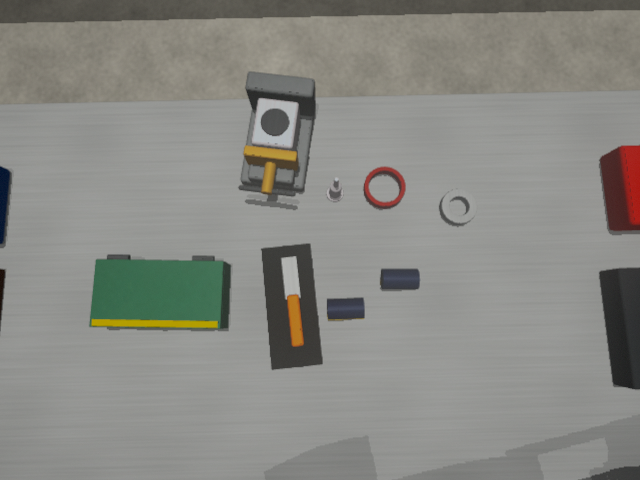

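View pics/side0.png

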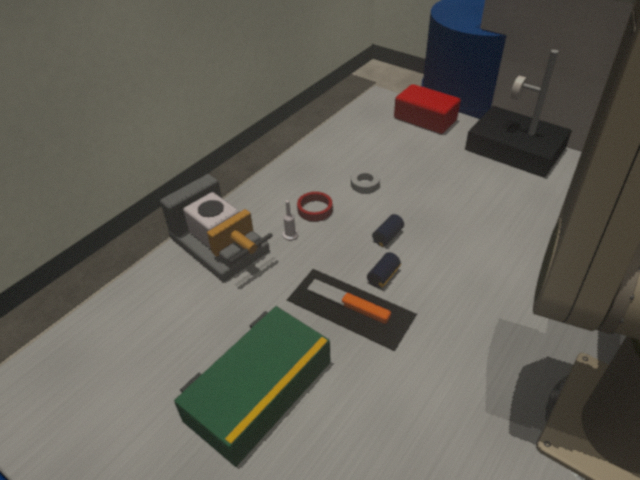

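The top view shows the case at upper left (about 160,293), with its yellow front edge towards the robot. The mat and blade are at (292,305) with the tip pointing away. There are two rollers, at (346,308) and (400,279), both with axes roughly along world y. The probe, cup and gauge are at (335,188), (384,187) and (458,206). In the side view the roller lines sit low on the robot side, so I'll measure everything next.

Run:
```python
from h import *
d=np.load("top0.npz"); im=d["im"]; D=d["D"]; C=cam("top"); P=cloud(C,D)
hsv=cv2.cvtColor(im,cv2.COLOR_BGR2HSV)
def rep(n,m,z,roi,box=None):
    q=np.zeros_like(m); a,b,c,e=roi; q[b:e,a:c]=m[b:e,a:c]
    k,l,st,_=cv2.connectedComponentsWithStats(q.astype(np.uint8)); i=1+np.argmax(st[1:,4]); q=(l==i).astype(np.uint8)
    c=cv2.findContours(q,0,2)[0][0][:,0]
    w=np.array([ray(C,u,v,z)[:2] for u,v in c],np.float32); rc=cv2.minAreaRect(w)
    print(n,"n",st[i,4],"rect c",np.round(rc[0],1),"size",np.round(rc[1],1),"ang",round(rc[2],1),"depthz",np.round(np.percentile(P[q>0][:,2],[10,50,90]),1), "box",cv2.boxPoints(rc).round(0).tolist())
H,S,V=cv2.split(hsv)
rep("case",(H>60)&(H<90)&(S>60)|((H>22)&(H<35)&(S>150)),70,(80,250,225,335))
rep("stripe",(H>22)&(H<35)&(S>150),70,(80,250,225,340))
rep("mat",((V<60)|((H<20)&(S>150))|(V>150)&0)&1>0,1,(255,235,330,375))
rep("handle",(H<20)&(S>150),21,(255,235,330,375))
rep("steel",(V>150)&(S<60),12,(275,250,304,300))
dark=(V<85)&(S>40)
rep("rA",dark,20,(324,290,370,325)); rep("rB",dark,20,(375,262,425,297))
rep("cup",(H<8)&(S>120)|(H>172)&(S>120),24,(355,160,412,215))
print(ray(C,335,195,0),ray(C,458,207,22))
s=np.load("side0.npz")["im"]; cv2.imwrite("pics/s1.png",cv2.resize(s[190:300,340:440],None,fx=6,fy=5,interpolation=2))
```

```text
case n 8614 rect c [530.9 278.5] size [241.4 123.6] ang 87.8 depthz [68.  69.8 71.7] box [[464.0, 160.0], [588.0, 155.0], [597.0, 397.0], [474.0, 402.0]]
stripe n 897 rect c [475.9 282.9] size [230.2  12.9] ang 87.9 depthz [68.7 70.6 72.4] box [[465.0, 168.0], [478.0, 168.0], [486.0, 398.0], [474.0, 398.0]]
mat n 2269 rect c [491.5  36.5] size [190.9  96.5] ang 4.9 depthz [-0.9  1.5 19.8] box [[392.0, 76.0], [401.0, -20.0], [591.0, -3.0], [583.0, 93.0]]
handle n 627 rect c [475.5  28.9] size [97.8 23.8] ang 5.6 depthz [16.6 19.1 21.4] box [[426.0, 36.0], [428.0, 12.0], [525.0, 22.0], [523.0, 46.0]]
steel n 560 rect c [560.   36.8] size [81.  28.9] ang 5.4 depthz [ 9.2 11.2 13.2] box [[518.0, 47.0], [521.0, 19.0], [602.0, 26.0], [599.0, 55.0]]
rA n 193 rect c [505.8 -69.1] size [11.8 66.8] ang 1.4 depthz [34.6 37.6 39.9] box [[499.0, -36.0], [501.0, -103.0], [512.0, -102.0], [511.0, -36.0]]
rB n 191 rect c [ 562.2 -180.8] size [66.9 11.8] ang 88.8 depthz [35.1 38.2 40.4] box [[556.0, -214.0], [567.0, -214.0], [569.0, -147.0], [557.0, -147.0]]
cup n 413 rect c [ 738.  -155.8] size [80.8 79.5] ang 42.4 depthz [21.  23.4 25.3] box [[681.0, -154.0], [735.0, -212.0], [795.0, -158.0], [741.0, -99.0]]
[728.51936743 -56.35491993   0.        ] [ 692.365386   -301.77815119   22.        ]
```

View pics/s1.png

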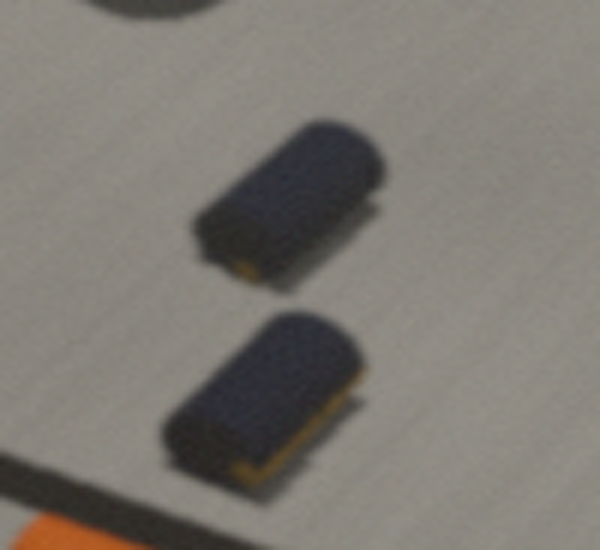

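```bash
python3 -m handwheel '[[0,0,0,0,0,6,0.0854],[0,0,0,0,0,6,0.0854],[0.019,-0.0285,0.005,0,0,0,0.0854],[0.019,-0.0285,0.005,0,0,0,0.0854],[0.019,-0.0285,0.005,0,0,0,0.0854],[0.019,-0.0285,0.005,0,0,0,0.0854],[0.019,-0.0285,0.005,0,0,0,0.0854],[0.019,-0.0285,0.005,0,0,0,0.0854]]' 120
python3 -m handwheel '[[0.019,-0.0285,0.005,0,0,0,0.0854],[0.019,-0.0285,0.005,0,0,0,0.0854],[0.019,-0.0285,0.005,0,0,0,0.0854],[0.019,-0.0285,0.005,0,0,0,0.0854],[0.019,-0.0285,0.005,0,0,0,0.0854],[0.019,-0.0285,0.005,0,0,0,0.0854],[0.019,-0.0285,0.005,0,0,0,0.0854],[0.019,-0.0285,0.005,0,0,0,0.0854]]'
python3 - <<'E'
from h import *
delta([505,31.8,120],[180,0,5.4]); print(r.sense()["joint_pos"].round())
d=np.load("side0.npz"); C=cam("side"); P=cloud(C,d["D"]); T=cam("top"); Pt=cloud(T,np.load("top0.npz")["D"])
for n,c,tick in [("A",(506,-69),(247,472)),("B",(562,-181),(247,272))]:
    q=np.vstack([P.reshape(-1,3),Pt.reshape(-1,3)]); q=q[(abs(q[:,0]-c[0])<40)&(abs(q[:,1]-c[1])<55)&(q[:,2]>28)]
    rc=cv2.minAreaRect(q[:,:2].astype(np.float32)); print(n,len(q),np.round(q.mean(0)),rc, np.median(q[:,0]),np.percentile(q[:,1],[1,99]))
    # tick ray onto end face plane
    f,cx,cy,Rw,o=C; u,v=340+tick[0]/6,190+tick[1]/5; dd=Rw@np.array([(u-cx)/f,(v-cy)/f,1]); ye=np.percentile(q[:,1],99); p=o+dd*(ye-o[1])/dd[1]; print(" tick",p.round(1))
E
```

```text
time: 0.82
tool_pos: [276.8, -390.2, 219.7]
tcp_rot: [-180.0, 0.0, 5.3]
ft_force: [0.8, 0.4, 0.1]
finger_gap: 85.4
grip_force: 0.0
time: 1.48
tool_pos: [406.9, -149.0, 180.0]
tcp_rot: [180.0, -0.0, 5.3]
ft_force: [0.6, -0.4, 0.4]
finger_gap: 85.0
grip_force: 0.0
shift [ 0.1145 -0.1709  0.06  ] turn [ 0.01 -0.01 -0.06]
[-27. -17. 116.  -0.  81.  58.]
A 2445 [490. -42. 479.] ((496.3261413574219, -61.854896545410156), (38.341796875, 89.34437561035156), 2.4761171340942383) 485.4385405166113 [-102.59673436  -17.6117838 ]
 tick [472.9 -17.6  36.4]
B 1067 [ 550. -176.   36.] ((551.2570190429688, -176.03424072265625), (74.92286682128906, 37.913272857666016), 89.45941925048828) 549.7521928302413 [-211.71499009 -140.93986557]
 tick [ 547.6 -140.9    5. ]
```

```bash
python3 -m handwheel '[[0.019,-0.0285,0.005,0,0,0,0.0854],[0.019,-0.0285,0.005,0,0,0,0.0854],[0.019,-0.0285,0.005,0,0,0,0.0854],[0.019,-0.0285,0.005,0,0,0,0.0854],[0.019,-0.0285,0.005,0,0,0,0.0854],[0.0195,-0.0285,0.005,0,0,0,0.0854],[0,0,0,0,0,0,0.0854]]'
python3 - <<'E'
from h import *
C=cam("wrist"); im,D=r.snapshot("wrist"); cv2.imwrite("pics/w1.png",im); P=cloud(C,D)
H,S,V=cv2.split(cv2.cvtColor(im,cv2.COLOR_BGR2HSV)); 
m=((H<20)&(S>150)).astype(np.uint8); c=max(cv2.findContours(m,0,2)[0],key=cv2.contourArea)[:,0]
w=np.array([ray(C,u,v,20)[:2] for u,v in c],np.float32); rc=cv2.minAreaRect(w); print(rc, cv2.boxPoints(rc).round(),tool())
E
```

```text
time: 2.07
tool_pos: [505.6, 35.1, 149.0]
tcp_rot: [-179.9, 0.0, 5.6]
ft_force: [1.0, 0.7, 0.0]
finger_gap: 85.7
grip_force: 0.0
((479.7772521972656, 27.496849060058594), (98.67435455322266, 23.904541015625), 5.378727436065674) [[430.  35.]
 [432.  11.]
 [530.  20.]
 [528.  44.]] (array([[ 9.95259934e-01,  9.72356192e-02, -1.70224038e-03],
       [ 9.72367684e-02, -9.95261093e-01,  6.05674733e-04],
       [-1.63528046e-03, -7.68324148e-04, -9.99998368e-01]]), array([504.75220902,  32.95351924, 149.22226462]))
```

View pics/w1.png

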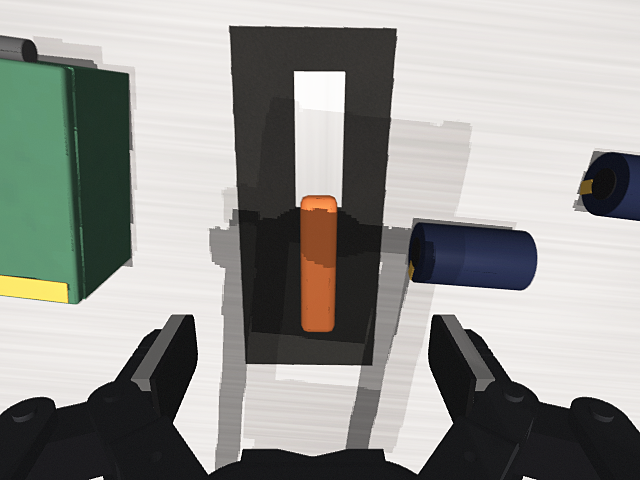

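The wrist view shows the blade under the gripper, with the handle at (318,265) and the tip upwards. The ticks on the roller end faces are low and towards the robot. I'll grip the blade now.

```bash
python3 -m handwheel '[[0.002,0.002,0.0315,0,0,0,0.06],[0,0,0.0315,0,0,0,0.06],[0,0,0.0315,0,0,0,0.06],[0,0,0.022,0,0,0,0.06],[0,0,0.011,0,0,0,0.06],[0,0,0,0,0,0,0.06]]' 120
python3 -m handwheel '[[0,0,0,0,0,0,0.0],[0,0,0,0,0,0,0.0],[0,0,0,0,0,0,0.0],[0,0,0,0,0,0,0.0],[0,0,0,0,0,0,0.0],[0,0,0,0,0,0,0.0]]'
```

```text
time: 2.62
tool_pos: [504.1, 27.9, 20.0]
tcp_rot: [-180.0, 0.3, 5.3]
ft_force: [-0.3, 0.0, 0.1]
finger_gap: 60.0
grip_force: 0.0
time: 3.12
tool_pos: [508.8, 28.4, 25.6]
tcp_rot: [180.0, -0.2, 5.4]
ft_force: [-2.6, 0.0, 9.6]
finger_gap: 21.2
grip_force: 120.0
```

```bash
python3 -m handwheel '[[0,0,-0.02,0,0,0,0.0],[0,0,-0.032,0,0,0,0.0],[0,0,-0.032,0,0,0,0.0],[0,0,-0.032,0,0,0,0.0],[0,0,-0.01,0,0,3.9,0.0],[0,0,0,0,0,3.8,0.0],[-0.0203,-0.0276,0,0,0,0,0.0],[-0.0203,-0.0276,0,0,0,0,0.0]]' 
python3 -m handwheel '[[-0.0203,-0.0276,0,0,0,0,0.0],[-0.0203,-0.0276,0,0,0,0,0.0],[-0.0203,-0.0276,0,0,0,0,0.0],[-0.0203,-0.0276,0,0,0,0,0.0],[-0.0203,-0.0276,0,0,0,0,0.0],[-0.0203,-0.0276,0,0,0,0,0.0],[-0.0203,-0.0276,0,0,0,0,0.0],[0,0,0,0,0,0,0]]'
python3 - <<'E'
from h import *
C=cam("wrist"); im,D=r.snapshot("wrist"); P=cloud(C,D); s,_=r.snapshot("side"); cv2.imwrite("pics/c2.png",np.hstack([cv2.resize(im,(400,300)),cv2.resize(s[200:480,100:420],(343,300))]))
H,S,V=cv2.split(cv2.cvtColor(im,cv2.COLOR_BGR2HSV))
Q=P.reshape(-1,3); g=((H>60)&(H<90)&(S>60)).ravel(); y=((H>22)&(H<35)&(S>150)).ravel()
print("green z",np.percentile(Q[g][:,2],[5,50,95]).round(1),"stripe front x",np.percentile(Q[y][:,0],[2,50,98]).round(1))
c=max(cv2.findContours(y.reshape(480,640).astype(np.uint8),0,2)[0],key=cv2.contourArea)[:,0]
print("stripe rect",cv2.boxPoints(cv2.minAreaRect(np.array([ray(C,u,v,70)[:2] for u,v in c],np.float32))).round(1).tolist())
b=((V>150)&(S<60))&(P[...,2]>100); Qb=P[b]; print("blade pts",len(Qb),np.percentile(Qb,[2,50,98],axis=0).round(1).tolist()); print(tool())
o=((H<20)&(S>150)&(D>0)); Qo=P[o]; print("handle",np.percentile(Qo,[2,50,98],axis=0).round(1).tolist())
E
```

```text
time: 3.78
tool_pos: [469.5, 84.9, 150.8]
tcp_rot: [-180.0, -0.2, -2.5]
ft_force: [-0.1, 1.2, -0.8]
finger_gap: 20.9
grip_force: 119.4
time: 4.45
tool_pos: [331.8, 288.5, 150.3]
tcp_rot: [-179.8, -0.0, -2.1]
ft_force: [0.4, -0.5, -1.9]
finger_gap: 21.1
grip_force: 119.5Traceback (most recent call last):
  File "<stdin>", line 5, in <module>
    return _quantile_unchecked(
        a, q, axis, out, overwrite_input, method, keepdims, weights)
    return _ureduce(a,
                    func=_quantile_ureduce_func,
    ...<5 lines>...
                    overwrite_input=overwrite_input,
                    method=method)
    r = func(a, **kwargs)
    result = _quantile(arr,
                       quantiles=q,
    ...<2 lines>...
                       out=out,
                       weights=wgt)
    slices_having_nans = np.isnan(arr[-1, ...])
                                  ~~~^^^^^^^^^
IndexError: index -1 is out of bounds for axis 0 with size 0
```

View pics/c2.png

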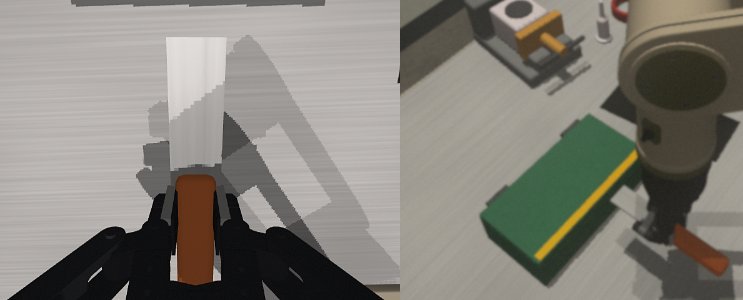

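The blade is held straight, with its tip at about (196,38) in the left half. The case front is just at the top edge of the wrist view. Next I'll measure how the blade sits in the hand.

Run:
```python
from h import *
C=cam("wrist"); im,D=r.snapshot("wrist"); P=cloud(C,D); Rt,p=tool()
L=(P-p)@Rt   # tool coords
m=(D>0)&(L[...,2]>-5)&(L[...,2]<35)&(L[...,0]>30)&(abs(L[...,1])<25)
Q=L[m]; A=np.c_[Q[:,0],Q[:,1],np.ones(len(Q))]; k=np.linalg.lstsq(A,Q[:,2],rcond=None)[0]
print(len(Q),"x,y,z pct",np.percentile(Q,[1,50,99],axis=0).round(1).tolist(),"plane",k.round(4)); print(p)
t=Q[Q[:,0]>80]; print("tip y",t[:,1].mean(),"root y",Q[Q[:,0]<45][:,1].mean())
T,D2=r.snapshot("top"); Ct=cam("top"); H,S,V=cv2.split(cv2.cvtColor(T,cv2.COLOR_BGR2HSV)); g=((H>22)&(H<35)&(S>150)).astype(np.uint8); g[:, 240:]=0
c=max(cv2.findContours(g,0,2)[0],key=cv2.contourArea)[:,0]; print(cv2.boxPoints(cv2.minAreaRect(np.array([ray(Ct,u,v,70)[:2] for u,v in c],np.float32))).round(1).tolist())
S,D3=r.snapshot("side"); Cs=cam("side");h=cv2.cvtColor(S,cv2.COLOR_BGR2HSV); H,Sa,V=cv2.split(h); g=((H>22)&(H<35)&(Sa>150)).astype(np.uint8)
c=max(cv2.findContours(g,0,2)[0],key=cv2.contourArea)[:,0]; print("side",cv2.boxPoints(cv2.minAreaRect(np.array([ray(Cs,u,v,70)[:2] for u,v in c],np.float32))).round(1).tolist())
```

```text
17429 x,y,z pct [[30.8, -13.9, 12.3], [66.2, 0.7, 13.7], [94.4, 15.5, 15.2]] plane [ 4.00000e-04 -3.00000e-04  1.36939e+01]
[334.79536526 284.46156159 149.77541615]
tip y 0.7623988926187061 root y 0.7101494750248764
[[465.29998779296875, 168.10000610351562], [478.20001220703125, 167.6999969482422], [486.3999938964844, 397.70001220703125], [473.6000061035156, 398.20001220703125]]
side [[470.70001220703125, 295.6000061035156], [483.8999938964844, 294.79998779296875], [489.29998779296875, 377.79998779296875], [476.1000061035156, 378.70001220703125]]
```

```bash
python3 -m handwheel '[[0,0,0.03,0,0,0,0],[0,0,0.03,0,0,0,0],[0,0,0.0185,0,0,0,0],[0,0,0,0,0,0,0],[0.015,0,0,0,0,0,0],[0.015,0,0,0,0,0,0],[0.012,0,0,0,0,0,0],[0.006,0,0,0,0,0,0]]'
python3 - <<'E'
from h import *
s,_=r.snapshot("side"); C=cam("side"); Rt,p=tool(); u,v=proj(C,p+Rt@[95,0,15]); print(u,v,p); u,v=int(u),int(v)
cv2.imwrite("pics/s3.png",cv2.resize(s[v-60:v+60,u-80:u+80],(800,600),interpolation=2))
E
```

```text
time: 5.37
tool_pos: [385.2, 281.8, 72.2]
tcp_rot: [-179.9, -0.1, -2.5]
ft_force: [0.1, 0.2, -1.1]
finger_gap: 21.2
grip_force: 119.5
281.128351262246 386.59466082346694 [385.47407346 281.86880413  72.07825396]
```

View pics/s3.png

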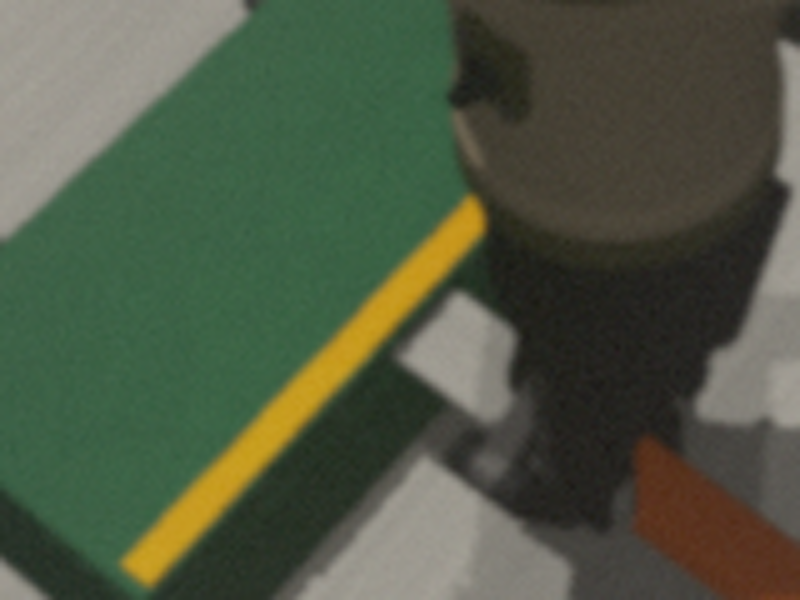

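The blade tip is just below the yellow stripe at (430,320) and entering the slot, with no contact force. I'll push it in further and lift along the cover's arc.

```bash
python3 -m handwheel '[[0.009,0,0,0,0,0,0],[0.008,0,0,0,0,0,0],[0,0,-0.008,0,0,0,0],[0.0005,0,-0.0065,0,0,0,0],[0.001,0,-0.006,0,0,0,0],[0.001,0,-0.006,0,0,0,0],[0.0015,0,-0.006,0,0,0,0]]'
python3 -m handwheel '[[0.002,0,-0.007,0,0,0,0],[0.002,0,-0.007,0,0,0,0],[0.002,0,-0.006,0,0,0,0],[0.003,0,-0.006,0,0,0,0],[0.003,0,-0.006,0,0,0,0],[0,0,0,0,0,0,0],[0,0,0,0,0,0,0]]'
cat > bl.py <<'E'
from h import *
C=cam("wrist"); im,D=r.snapshot("wrist"); P=cloud(C,D); Rt,p=tool(); L=(P-p)@Rt
m=(D>0)&(L[...,2]>-5)&(L[...,2]<40)&(L[...,0]>30)&(L[...,0]<65)&(abs(L[...,1])<16)
Q=L[m]; k=np.linalg.lstsq(np.c_[Q[:,:2],np.ones(len(Q))],Q[:,2],rcond=None)[0]; print("blade in tool: slope x",k[0].round(3),"z at x=60",(k@[60,0,1]).round(1),len(Q))
s,Ds=r.snapshot("side"); Cs=cam("side"); Ps=cloud(Cs,Ds); H,S,V=cv2.split(cv2.cvtColor(s,cv2.COLOR_BGR2HSV)); m=(H>22)&(H<35)&(S>130)&(Ps[...,1]>150)
print("stripe", np.median(Ps[m],axis=0).round(1) if m.any() else None, p.round(1))
E
python3 bl.py
```

```text
time: 6.0
tool_pos: [402.8, 281.1, 103.2]
tcp_rot: [180.0, 0.1, -2.3]
ft_force: [-0.5, -0.8, -4.8]
finger_gap: 20.3
grip_force: 119.9
time: 6.58
tool_pos: [416.2, 281.2, 135.6]
tcp_rot: [-179.9, -0.1, -2.4]
ft_force: [0.3, -0.3, -1.3]
finger_gap: 20.8
grip_force: 119.8
blade in tool: slope x -0.001 z at x=60 13.6 8188
stripe [509.8 325.7 134.7] [415.9 281.1 135.3]
```

```bash
python3 -m handwheel '[[0.006,0,-0.008,0,0,0,0],[0.007,0,-0.008,0,0,0,0],[0.008,0,-0.007,0,0,0,0],[0.009,0,-0.006,0,0,0,0],[0.009,0,-0.004,0,0,0,0],[0.01,0,-0.003,0,0,0,0],[0.01,0,-0.001,0,0,0,0],[0.01,0,0,0,0,0,0]]'
python3 bl.py
python3 -m handwheel '[[0.01,0,0,0,0,0,0],[0.01,0,0,0,0,0,0],[0.01,0,0,0,0,0,0],[0.008,0,0,0,0,0,0],[0,0,0,0,0,0,0]]'
python3 bl.py
```

```text
time: 7.35
tool_pos: [486.0, 278.2, 172.8]
tcp_rot: [-180.0, -0.1, -2.4]
ft_force: [-1.2, 0.4, -0.3]
finger_gap: 20.7
grip_force: 120.0
blade in tool: slope x -0.0 z at x=60 13.6 8349
stripe None [487.4 277.8 172.6]
time: 7.87
tool_pos: [524.1, 276.2, 171.8]
tcp_rot: [180.0, -0.1, -2.4]
ft_force: [0.4, 0.5, -1.0]
finger_gap: 20.6
grip_force: 121.6
blade in tool: slope x 0.001 z at x=60 13.9 8113
stripe None [523.4 276.3 171.7]
```

```bash
python3 -m handwheel '[[-0.03,0,0,0,0,0,0],[-0.035,0,0,0,0,0,0],[-0.035,0,-0.01,0,0,0,0],[0,0.03,-0.01,0,0,0,0],[0,0.035,0,0,0,0,0],[0,0.035,0,0,0,0,0],[0,0.035,0,0,0,-3.8,0],[0,0.035,0,0,0,-3.8,0]]'
python3 -m handwheel '[[0,0.03,0.01,0,0,0,0],[0,0.03,0.01,0,0,0,0],[0,0,0,0,0,0,0]]'
python3 - <<'E'
from h import *
C=cam("top"); p=np.array([ray(C,u,v,1)[:2] for u,v in [(262,248),(310,244),(322,363),(272,369)]]); print(p.round(),p.mean(0)); 
ax=(p[0]+p[1]-p[2]-p[3]); print("len",np.linalg.norm(ax)/2,"yaw",np.degrees(np.arctan2(ax[1],ax[0])))
im,D=r.snapshot("top"); cv2.imwrite("pics/t2.png",im); delta([507,31,120],[180,0,5.4]); print(tool()[1],r.sense()["joint_pos"].round())
P=cloud(C,D); m=(P[...,1]>160)&(P[...,1]<400)&(P[...,2]>90)&(P[...,2]<230)&(D>0)&(P[...,0]>560); Q=P[m]; print("lid pts",len(Q)); 
if len(Q): print(np.polyfit(Q[:,2],Q[:,0]+.04*(Q[:,1]-278),1), np.percentile(Q,[2,98],axis=0).round())
E
```

```text
time: 8.63
tool_pos: [417.0, 109.7, 192.1]
tcp_rot: [180.0, -0.1, 5.5]
ft_force: [0.0, -0.9, -1.6]
finger_gap: 20.7
grip_force: 121.7
time: 8.88
tool_pos: [422.4, 46.8, 170.3]
tcp_rot: [179.9, 0.1, 5.1]
ft_force: [-0.9, -0.2, -1.3]
finger_gap: 20.7
grip_force: 121.6
[[621.  95.]
 [627.  -3.]
 [392. -22.]
 [383.  75.]] [505.4105963   36.37986856]
len 237.1961583131075 yaw 4.66031902143265
shift [0.0826 0.0251 0.0509] turn [ 0.02  0.07 -0.38]
[422.53546945  48.84928154 170.97624268] [ -0. -18. 117.  -0.  80.  85.]
lid pts 3680
[2.98041161e-01 5.73398893e+02] [[600. 165.  93.]
 [634. 391. 183.]]
```

View pics/t2.png

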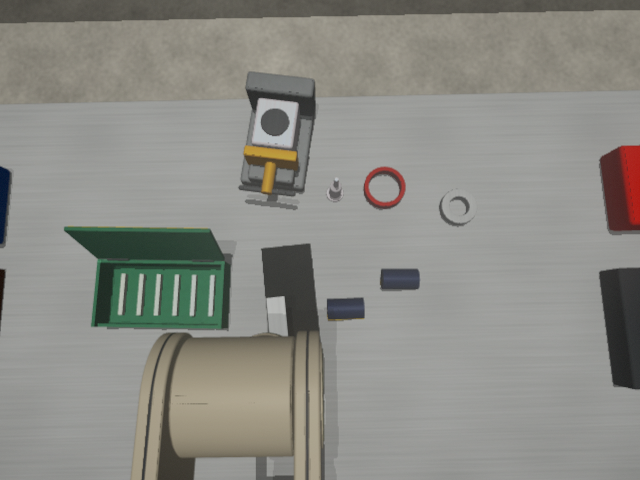

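The top view shows the cover standing open past upright at about (145,243), the six rails visible inside the case, and nothing else moved. I'll lay the blade back on the mat.

```bash
python3 -m handwheel '[[0.022,0.007,0.025,0,0,0,0],[0.022,0.007,0.03,0,0,0,0],[0.022,0.007,0.03,0,0,0,0],[0,0,0.03,0,0,0,0],[0,0,0.02,0,0,0,0],[0,0,0.007,0,0,0,0],[0,0,0.002,0,0,0,0],[0,0,0,0,0,0,0]]'
```

```text
time: 9.6
tool_pos: [491.1, 36.8, 28.4]
tcp_rot: [-180.0, -0.0, 5.3]
ft_force: [-0.5, -0.1, -1.3]
finger_gap: 20.6
grip_force: 121.7
```

```bash
python3 -m handwheel '[[0,0,0.001,0,0,0,0.05],[0,0,0,0,0,0,0.05],[0,0,0,0,0,0,0.06],[0,0,-0.03,0,0,0,0.06],[0,0,-0.03,0,0,0,0.0854],[0,0,-0.03,0,0,0,0.0854],[0,0.036,-0.03,0,0,0,0.0854],[0,0.036,-0.015,0,0,0,0.0854]]'
python3 -m handwheel '[[0,0.03,0,0,0,0,0.0854],[-0.008,0,0,0,0,3,0.0854],[0,0,0,0,0,0,0.0854]]'
cat > ro.py <<'E'
from h import *
import sys
C=cam("wrist"); im,D=r.snapshot("wrist"); P=cloud(C,D); print("tcp",tool()[1].round(1),r.sense()["tcp_rot"].round(1))
cv2.imwrite("pics/%s.png"%sys.argv[1],im); np.savez("w.npz",im=im,D=D)
H,S,V=cv2.split(cv2.cvtColor(im,cv2.COLOR_BGR2HSV)); b=((H>105)&(H<130)&(S>60)&(D>0)).astype(np.uint8)
y=((H>12)&(H<32)&(S>100)&(D>0)).astype(np.uint8)
k,l,st,_=cv2.connectedComponentsWithStats(cv2.morphologyEx(b|y,cv2.MORPH_CLOSE,np.ones((5,5))))
for i in range(1,k):
    if st[i,4]<800: continue
    Q=P[(l==i)&(b+y>0)]; T=Q[Q[:,2]>22]
    if len(T)<100: continue
    c0=T[:,:2].mean(0); e=np.linalg.svd(T[:,:2]-c0,full_matrices=False)[2][0]
    if e[1]<0:e=-e
    if len(sys.argv)>2: e=np.array([1.,np.tan(np.radians(float(sys.argv[2]))) ]); e/=np.linalg.norm(e)
    t=T[:,:2]@e; n=np.array([e[1],-e[0]])   # n = +x-ish for axis ~ +y
    s=T[:,:2]@n; z=T[:,2]
    # circle fit radius 20: s^2+z^2-2 s s0-2 z z0 = c
    A=np.c_[s,z,np.ones(len(s))]; q=np.linalg.lstsq(A,s*s+z*z,rcond=None)[0]; s0,z0=q[0]/2,q[1]/2; R0=np.sqrt(q[2]+s0*s0+z0*z0)
    from scipy.optimize import least_squares
    f=least_squares(lambda a:np.hypot(s-a[0],z-a[1])-20,[s.mean(),20],loss="soft_l1").x
    lo,hi=np.percentile(t,[1,99]); c=e*(lo+hi)/2+n*f[0]
    print("roller px",st[i,:4],"axis yaw",np.degrees(np.arctan2(e[1],e[0])).round(1),"centre",c.round(1),"zc",f[1].round(1),"R",R0.round(1),"len",(hi-lo).round(1))
    Y=P[(l==i)&(y>0)]
    if len(Y)>5:
        ty=Y[:,:2]@e; ph=np.degrees(np.arctan2(Y[:,:2]@n-f[0],Y[:,2]-20)); m=(ty>lo+4)&(ty<hi-4)
        rad=np.hypot(Y[:,:2]@n-f[0],Y[:,2]-20)
        print("  line angle from up (+ = +n):","body",m.sum(),np.percentile(ph[m],[5,50,95]).round() if m.any() else "","ends",(~m).sum(),np.percentile(ph[~m],[5,50,95]).round() if (~m).any() else "","t",(np.percentile(ty,[2,98])-(lo+hi)/2).round(), "n",n.round(2))
E
python3 ro.py w4
```

```text
time: 10.27
tool_pos: [499.1, -31.1, 163.6]
tcp_rot: [179.9, -0.4, 5.5]
ft_force: [0.9, 0.3, 1.1]
finger_gap: 85.4
grip_force: 0.0
time: 10.52
tool_pos: [491.9, -64.0, 160.0]
tcp_rot: [180.0, -0.1, 1.9]
ft_force: [-1.5, 0.5, -1.1]
finger_gap: 85.6
grip_force: 0.0
tcp [492.  -62.9 159.4] [ 1.8e+02 -1.0e-01  2.2e+00]
roller px [429 103 140  71] axis yaw 88.7 centre [ 553.3 -177.8] zc 20.2 R 18.1 len 68.7
  line angle from up (+ = +n): body 0  ends 75 [-176. -160. -134.] t [34. 35.] n [ 1.   -0.02]
roller px [265 187 111  61] axis yaw 90.7 centre [498.1 -70.1] zc 20.2 R 19.5 len 67.9
```

View pics/w4.png

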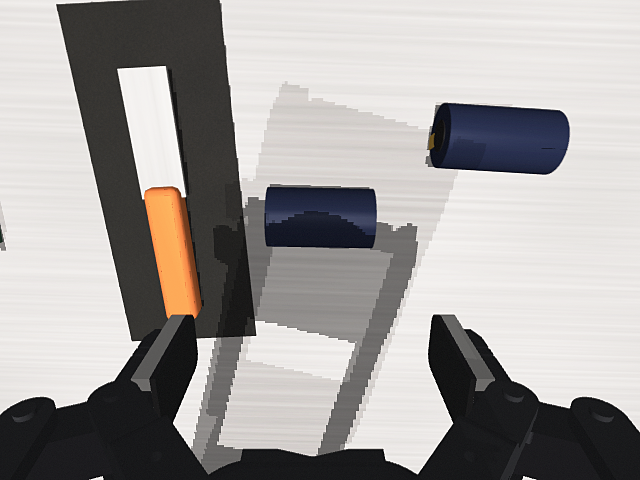

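Roller A is at (320,217) with its line hidden below, and roller B at (500,138) with its tick low at (432,140). The blade lies flat on the mat. I'll work out A's line angle from the two earlier views.

Run:
```python
from h import *
# wrist pose at w1
c=r.calibration("wrist"); T=np.array(c["tool_from_camera"]); Rt=np.array([[.99526,.09724,-.0017],[.09724,-.99526,.0006],[-.0016,-.0008,-1.]]); p=np.array([504.75,32.95,149.22])
C1=(240/np.tan(np.radians(c["vfov"]/2)),c["cx"],c["cy"],Rt@T[:3,:3],Rt@T[:3,3]+p)
def tick(C,im,roi,cen,ye):
    f,cx,cy,Rw,o=C; H,S,V=cv2.split(cv2.cvtColor(im,cv2.COLOR_BGR2HSV)); a,b,c2,d=roi; m=np.zeros_like(H); m[b:d,a:c2]=((H>10)&(H<32)&(S>90))[b:d,a:c2]
    v,u=np.nonzero(m); 
    if len(u)==0: print("none");return
    dd=np.stack([(u-cx)/f,(v-cy)/f,np.ones(len(u))],-1)@Rw.T; q=o+dd*((ye-o[1])/dd[:,1])[:,None]
    dx,dz=q[:,0]-cen,q[:,2]-20; print(len(u),"ang",np.percentile(np.degrees(np.arctan2(dx,dz))%360,[10,50,90]).round(),"r",np.median(np.hypot(dx,dz)).round(1),np.median(q,axis=0).round(1))
w1=cv2.imread("pics/w1.png"); s0=cv2.imread("pics/side0.png"); w4=cv2.imread("pics/w4.png")
tick(C1,w1,(400,250,425,290),498.5,-35.5); tick(cam("side"),s0,(368,275,386,290),498.5,-35.5)
print("B"); tick(C1,w1,(575,170,600,200),553,-143); tick(cam("side"),s0,(372,235,392,252),553,-143); tick(cam("wrist"),w4,(420,120,445,165),553,-143)
```

```text
78 ang [272. 291. 308.] r 14.5 [485.7 -35.5  25.4]
28 ang [231. 253. 275.] r 17.9 [481.9 -35.5  15.1]
B
164 ang [183. 206. 228.] r 10.1 [ 548.6 -143.    11.1]
8 ang [181. 192. 201.] r 16.5 [ 549.3 -143.     3.8]
75 ang [181. 192. 203.] r 20.3 [ 5.486e+02 -1.430e+02  5.000e-01]
```

```bash
python3 -m handwheel '[[0.0065,0.0065,0,0,0,1.4,0.0854],[0,0,0,0,6.5,0,0.0854],[0,0,0,0,6.5,0,0.0854],[0,0,0,0,6.5,0,0.0854],[0,0,0,0,6.5,0,0.0854],[0,0,0,0,6.5,0,0.0854],[0,0,0,0,6.5,0,0.0854],[0,0,0,0,6,0,0.0854]]'
python3 -m handwheel '[[0,0,0,0,0,0,0.0854],[-0.024,0,0.024,0,0,0,0.0854],[-0.024,0,0.024,0,0,0,0.0854],[-0.024,0,0.024,0,0,0,0.0854],[0,0,0,0,0,0,0.0854]]'
python3 - <<'E'
from h import *
print(tool()[0].round(3).tolist(),r.sense()["joint_pos"].round()); delta([498.5,-70.1,21])
E
```

```text
time: 11.23
tool_pos: [525.5, -76.6, 178.3]
tcp_rot: [179.6, -45.1, 1.4]
ft_force: [2.8, 0.7, 2.9]
finger_gap: 85.5
grip_force: 0.0
time: 11.65
tool_pos: [528.8, -75.5, 57.3]
tcp_rot: [-178.9, -42.3, 0.7]
ft_force: [-0.6, 0.2, 0.2]
finger_gap: 85.4
grip_force: 0.0
[[0.739, 0.026, 0.673], [0.009, -1.0, 0.028], [0.674, -0.014, -0.739]] [-26. -20. 143.  47.  26.  26.]
shift [-0.0468 -0.0057  0.0066] turn [0. 0. 0.]
```

```bash
python3 -m handwheel '[[0.02,0,-0.022,0,0,0,0.0854],[0.02,0,-0.022,0,0,0,0.0854],[0,0,0,0,-6.5,0,0.0854],[0,0,0,0,-6.5,0,0.0854],[0,0,0,0,-6.5,0,0.0854],[0,0,0,0,-6.5,0,0.0854],[0,0,0,0,0,0,0.0854]]'
python3 - <<'E'
from h import *
print(tool()[0].round(3).tolist(),r.sense()["joint_pos"].round()); delta([498.5,-70.1,60],[180,-15,0.7])
E
```

```text
time: 12.23
tool_pos: [533.7, -80.0, 128.6]
tcp_rot: [-179.8, -16.8, 1.1]
ft_force: [0.8, 0.0, 0.7]
finger_gap: 85.3
grip_force: 0.0
[[0.957, 0.02, 0.29], [0.018, -1.0, 0.009], [0.29, -0.004, -0.957]] [-18. -11. 118.   7.  57.  69.]
shift [-0.0533 -0.0103  0.0555] turn [-0.33 -1.85  0.37]
```

```bash
python3 -m handwheel '[[-0.0265,-0.005,0.0275,-0.3,0,0.3,0.0854],[-0.0265,-0.005,0.0275,0,0,0,0.0854],[0,0,0,0,0,0,0.0854]]'
python3 - <<'E'
from h import *
for i in range(2): delta([498.5,-70.1,21],[180,-15,0.7]); r.snapshot("top")
print(r.sense()["joint_pos"].round())
E
```

```text
time: 12.48
tool_pos: [486.8, -66.0, 48.1]
tcp_rot: [-179.5, -16.2, 0.7]
ft_force: [-3.0, 1.2, -3.1]
finger_gap: 85.4
grip_force: 0.0
shift [0.0036 0.0045 0.0292] turn [-0.51 -1.25  0.05]
shift [-0.0007  0.0034  0.0319] turn [-0.43 -1.53  0.04]
[-18. -12. 127.   7.  49.  67.]
```

```bash
python3 -m handwheel '[[0.001,0.004,0.02,-0.5,0,0,0.0854],[0,0,0.010,0,0,0,0.0854],[0,0,0,0,0,0,0.0854],[0,0,0,0,0,0,0.06],[0,0,0,0,0,0,0.06],[0,0,0,0,0,0,0.06],[0,0,0,0,0,0,0.06]]' 40
python3 - <<'E'
from h import *
print(r.sense()["joint_pos"].round())
for i in range(3): print(tool()[1].round(1),r.sense()["tcp_rot"].round(1)); r.snapshot("top")
E
```

```text
time: 13.17
tool_pos: [508.8, -73.5, 31.9]
tcp_rot: [179.7, -17.4, 0.8]
ft_force: [-0.7, 2.4, 8.0]
finger_gap: 69.6
grip_force: 46.2
[-17.  -7. 126.   7.  45.  67.]
[508.8 -73.5  31.9] [179.7 -17.4   0.8]
[508.8 -73.5  31.9] [179.7 -17.4   0.8]
[508.8 -73.5  31.9] [179.7 -17.4   0.8]
```

```bash
python3 -m handwheel '[[0,0,0,0,0,0,0.06],[0,0,0,0,0,0,0.06]]'; python3 -m handwheel '[[0,0,0,0,0,0,0.06]]'
python3 - <<'E'
from h import *
im,_=r.snapshot("side"); cv2.imwrite("pics/s5.png",cv2.resize(im[180:340,300:500],(750,600),interpolation=2))
E
```

```text
time: 13.48
tool_pos: [508.8, -73.5, 31.9]
tcp_rot: [179.7, -17.4, 0.8]
ft_force: [-1.4, 2.2, 7.6]
finger_gap: 69.3
grip_force: 46.2
time: 13.57
tool_pos: [508.7, -73.5, 31.8]
tcp_rot: [179.7, -17.4, 0.8]
ft_force: [-2.0, 1.1, 7.0]
finger_gap: 69.1
grip_force: 46.2
```

View pics/s5.png

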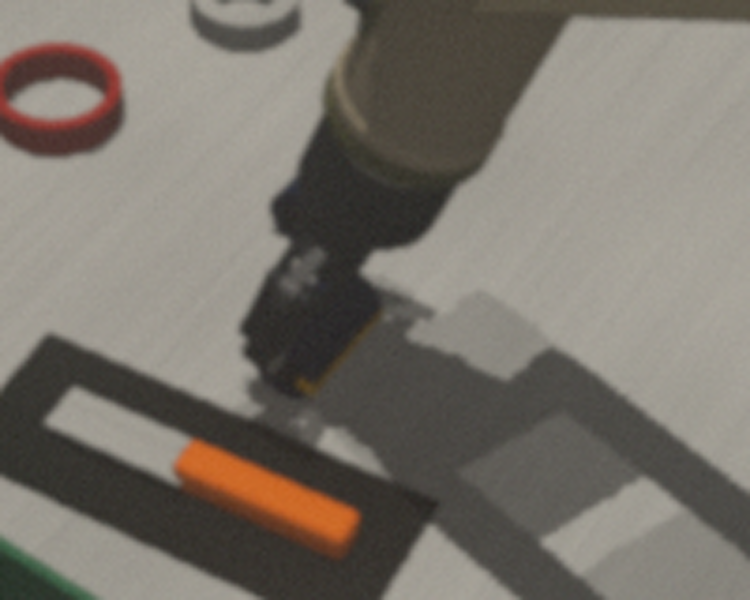

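The roller is gripped and its line is low on the robot side at (310,385). The TCP reads higher than intended, so I'll release, go vertical, let it settle and measure again.

```bash
python3 -m handwheel '[[0,0,0,0,0,0,0.0854],[0,0,0,0,0,0,0.0854],[0,0,0,0,0,0,0.0854],[0.01,0,-0.032,0,0,0,0.0854],[0.01,0,-0.032,0,0,0,0.0854],[0.01,0,-0.032,0,-6,0,0.0854],[0,0,-0.03,0,-6,0,0.0854],[-0.01,0,-0.005,0,-5.4,0,0.0854]]'
python3 -m handwheel '[[-0.02,0,0,0,0,0,0.0854],[-0.02,0,0,0,0,0,0.0854],[0,0,0,0,0,0,0.0854],[0,0,0,0,0,0,0.0854],[0,0,0,0,0,0,0.0854],[0,0,0,0,0,0,0.0854]]'
python3 ro.py w6; sleep 0; python3 ro.py w6b; python3 -c "
from h import *
print(r.sense()['joint_pos'].round(1))"
```

```text
time: 14.28
tool_pos: [494.4, -73.8, 171.3]
tcp_rot: [179.6, -0.1, 0.7]
ft_force: [1.6, 0.0, 0.6]
finger_gap: 85.5
grip_force: 0.0
time: 14.78
tool_pos: [451.6, -73.3, 164.1]
tcp_rot: [179.8, 0.2, 0.7]
ft_force: [-0.3, -0.5, 0.1]
finger_gap: 85.3
grip_force: 0.0
tcp [451.6 -73.3 164. ] [179.8   0.2   0.8]
roller px [418  27 145  75] axis yaw 88.2 centre [ 553.3 -178.2] zc 20.2 R 18.3 len 69.2
  line angle from up (+ = +n): body 0  ends 73 [-174. -156. -138.] t [34. 35.] n [ 1.   -0.03]
roller px [255 122 117  65] axis yaw 89.8 centre [498.4 -75. ] zc 20.2 R 19.5 len 68.4
  line angle from up (+ = +n): body 53 [-128.  -75.  -66.] ends 15 [-94. -89. -67.] t [-34.  33.] n [ 1. -0.]
tcp [451.6 -73.2 164. ] [179.8   0.2   0.8]
roller px [418  27 146  75] axis yaw 88.2 centre [ 553.3 -178.2] zc 20.2 R 18.4 len 69.3
  line angle from up (+ = +n): body 0  ends 71 [-174. -156. -140.] t [34. 35.] n [ 1.   -0.03]
roller px [255 122 117  65] axis yaw 89.9 centre [498.4 -75. ] zc 20.2 R 19.5 len 68.4
  line angle from up (+ = +n): body 57 [-129.  -74.  -66.] ends 12 [-93. -71. -67.] t [-34.  33.] n [ 1. -0.]
[-15.4 -11.7 113.1  -0.3  78.7  73.9]
```

```bash
python3 -m handwheel '[[0.012,0.0005,0.025,0,0,0.9,0.0854],[0.012,0.0005,0.025,0,0,0,0.0854],[0.012,0.0005,0.025,0,0,0,0.0854],[0.0108,0.0005,0.025,0,0,0,0.0854],[0,0,0,0,0,0,0.0854],[0,0,0,0,0,0,0.0854],[0,0,0,0,0,0,0.0854]]'
python3 - <<'E'
from h import *
delta([498.4,-75,21],[180,0,-0.1])
E
```

```text
time: 15.47
tool_pos: [497.8, -75.6, 64.5]
tcp_rot: [179.8, 0.2, -0.1]
ft_force: [-0.0, -0.1, 0.8]
finger_gap: 85.3
grip_force: 0.0
shift [ 0.0008 -0.0008  0.0435] turn [ 0.24  0.19 -0.04]
```

```bash
python3 -m handwheel '[[0.0006,-0.0006,0.02,0,0,0,0.0854],[0,0,0.0235,0,0,0,0.0854],[0,0,0,0,0,0,0.0854],[0,0,0,0,0,0,0.06],[0,0,0,0,0,0,0.06],[0,0,0,0,0,0,0.06],[0,0,0,0,0,0,0.06],[0,0,0,0,0,0,0.06]]' 40
```

```text
time: 16.13
tool_pos: [499.3, -75.5, 22.0]
tcp_rot: [179.7, 0.1, -0.1]
ft_force: [-2.5, 0.4, 7.0]
finger_gap: 69.1
grip_force: 47.9
```

Well placed. Now roll it 45° along the bench.

```bash
python3 -m handwheel '[[0.00195,0,0,0,-5.6,0,0.06],[0.00194,0,-0.0002,0,-5.6,0,0.06],[0.00191,0,-0.0004,0,-5.6,0,0.06],[0.00187,0,-0.0006,0,-5.6,0,0.06],[0.0018,0,-0.0007,0,-5.6,0,0.06],[0.0017,0,-0.0009,0,-5.6,0,0.06],[0.0016,0,-0.0011,0,-5.6,0,0.06],[0.0015,0,-0.0012,0,-5.6,0,0.06]]'
python3 -m handwheel '[[0,0,0,0,0,0,0.06],[0,0,0,0,0,0,0.06],[0,0,0,0,0,0,0.06]]'; python3 -c "
from h import *
print(r.sense()['joint_pos'].round(1))"
```

```text
time: 16.8
tool_pos: [514.6, -75.2, 20.8]
tcp_rot: [179.6, 45.1, -0.4]
ft_force: [0.0, -0.2, -1.8]
finger_gap: 69.7
grip_force: 48.4
time: 17.05
tool_pos: [513.8, -75.1, 19.2]
tcp_rot: [179.7, 45.0, -0.4]
ft_force: [0.2, -0.2, -1.9]
finger_gap: 69.2
grip_force: 52.7
[ -9.5  50.4  64.6  -7.2 109.5  81.1]
```

```bash
python3 -m handwheel '[[0,0,0,0,0,0,0.0854],[0,0,0,0,0,0,0.0854],[0,0,0,0,0,0,0.0854],[-0.021,0,-0.021,0,0,0,0.0854],[-0.021,0,-0.021,0,0,0,0.0854],[-0.021,0,-0.021,0,6.4,0,0.0854],[-0.021,0,-0.021,0,6.4,0,0.0854],[0,0,0,0,6.4,0,0.0854]]'
python3 -m handwheel '[[0,0,0,0,6.4,0,0.0854],[0,0,0,0,6.4,0,0.0854],[0,0,0,0,6.4,0,0.0854],[0,0,0,0,6.5,0,0.0854],[0,0,0,0,0,0,0.0854],[-0.02,0,0,0,0,0,0.0854],[0,0,0,0,0,0,0.0854],[0,0,0,0,0,0,0.0854]]'
python3 ro.py w7
```

```text
time: 17.72
tool_pos: [513.5, -75.4, 143.6]
tcp_rot: [179.6, 25.3, -0.3]
ft_force: [1.1, 0.3, 1.8]
finger_gap: 85.0
grip_force: 0.0
time: 18.38
tool_pos: [490.7, -74.9, 138.5]
tcp_rot: [179.7, 0.4, -0.2]
ft_force: [0.4, 0.3, 0.9]
finger_gap: 85.3
grip_force: 0.0
tcp [491.4 -74.9 138.5] [179.7   0.4  -0.2]
roller px [426  84 156  75] axis yaw 92.2 centre [ 558.5 -182.1] zc 20.2 R 18.3 len 69.4
  line angle from up (+ = +n): body 0  ends 86 [-157. -138. -119.] t [34. 35.] n [1.   0.04]
roller px [250 163 125  68] axis yaw 89.4 centre [515.7 -76.6] zc 20.2 R 19.9 len 68.4
  line angle from up (+ = +n): body 411 [-64. -50. -46.] ends 84 [-70. -50. -46.] t [-35.  34.] n [ 1.   -0.01]
```

```bash
python3 -m handwheel '[[0.012,0.001,0.02,0,5,0.3,0.0854],[0.012,0.001,0.02,0,5,0,0.0854],[0,0,0.02,0,0,0,0.0854],[0,0,0.016,0,0,0,0.0854],[0,0,0,0,0,0,0.0854],[0,0,0,0,0,0,0.0854],[0,0,0,0,0,0,0.0854]]'
python3 - <<'E'
from h import *
delta([515.7,-76.6,21],[180,-10,-0.4])
E
```

```text
time: 19.02
tool_pos: [523.1, -77.3, 64.1]
tcp_rot: [179.8, -9.6, -0.4]
ft_force: [0.2, -0.1, 0.3]
finger_gap: 85.4
grip_force: 0.0
shift [-0.0145 -0.0008  0.0412] turn [0.23 0.37 0.01]
```

```bash
python3 -m handwheel '[[-0.0075,-0.0008,0.0205,0,0,0,0.0854],[-0.007,0,0.0205,0,0,0,0.0854],[0,0,0,0,0,0,0.0854],[0,0,0,0,0,0,0.06],[0,0,0,0,0,0,0.06],[0,0,0,0,0,0,0.06],[0,0,0,0,0,0,0.06],[0,0,0,0,0,0,0.06]]' 40
python3 -m handwheel '[[0.0024,-0.0015,0.0004,0,-6.8,0,0.06],[0.0024,-0.0015,0.0001,0,-6.8,0,0.06],[0.0024,-0.0015,-0.0002,0,-6.8,0,0.06],[0.0023,-0.0015,-0.0004,0,-6.8,0,0.06],[0.0023,-0.0015,-0.0007,0,-6.8,0,0.06],[0.0022,-0.0015,-0.001,0,-6.8,0,0.06],[0.002,-0.0015,-0.0012,0,-6.8,0,0.06],[0.0019,-0.0015,-0.0014,0,-6.8,0,0.06]]'
```

```text
time: 19.68
tool_pos: [515.6, -76.7, 21.7]
tcp_rot: [179.7, -9.7, -0.4]
ft_force: [-1.0, 0.5, 4.7]
finger_gap: 69.5
grip_force: 48.0
time: 20.35
tool_pos: [535.0, -64.5, 20.9]
tcp_rot: [179.6, 44.9, -0.7]
ft_force: [0.3, -0.5, -2.0]
finger_gap: 69.4
grip_force: 51.0
```

```bash
python3 -m handwheel '[[0,0,0,0,0,0,0.0854],[0,0,0,0,0,0,0.0854],[0,0,0,0,0,0,0.0854],[-0.021,0,-0.021,0,0,0,0.0854],[-0.021,0,-0.021,0,0,0,0.0854],[-0.021,0,-0.021,0,6.4,0,0.0854],[-0.021,0,-0.021,0,6.4,0,0.0854],[0,0,0,0,6.4,0,0.0854]]'
python3 -m handwheel '[[0,0,0,0,6.4,0,0.0854],[0,0,0,0,6.4,0,0.0854],[0,0,0,0,6.4,0,0.0854],[0,0,0,0,6.5,0,0.0854],[0,0,0,0,0,0,0.0854],[-0.02,0.01,0,0,0,0,0.0854],[0,0,0,0,0,0,0.0854],[0,0,0,0,0,0,0.0854]]'
python3 ro.py w8
```

```text
time: 21.02
tool_pos: [533.9, -64.9, 145.8]
tcp_rot: [179.6, 24.8, -0.6]
ft_force: [0.7, -0.5, 2.3]
finger_gap: 85.4
grip_force: 0.0
time: 21.68
tool_pos: [510.6, -74.5, 139.7]
tcp_rot: [179.7, 0.1, -0.5]
ft_force: [0.6, 0.2, 0.2]
finger_gap: 85.4
grip_force: 0.0
tcp [511.2 -74.3 139.4] [ 1.797e+02  1.000e-01 -5.000e-01]
roller px [423 121 149  72] axis yaw 92.5 centre [ 558.5 -182. ] zc 20.2 R 18.3 len 69.3
  line angle from up (+ = +n): body 0  ends 79 [-160. -140. -122.] t [34. 36.] n [1.   0.04]
roller px [228 146 130  67] axis yaw 89.5 centre [546.3 -65.9] zc 20.4 R 19.0 len 68.7
  line angle from up (+ = +n): body 1865 [ 2. 14. 26.] ends 321 [ 2. 14. 25.] t [-34.  34.] n [ 1.   -0.01]
```

View pics/w8.png

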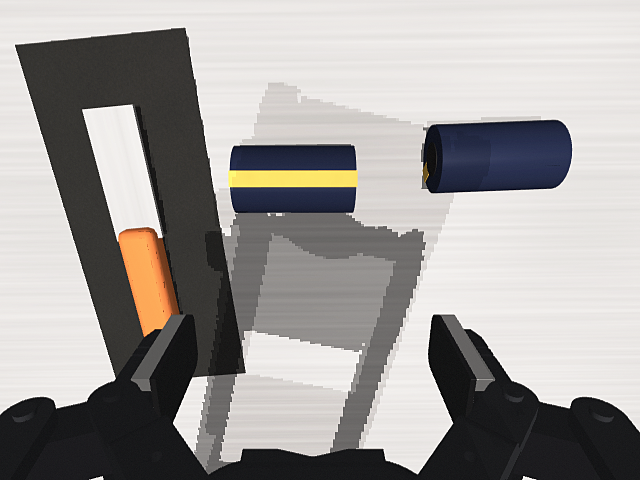

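A's line is up at (293,178), about 14° past vertical towards +x. I'll grip it across its diameter with the hand tilted about 7°, and take that out after lifting.

```bash
python3 -m handwheel '[[0,0,0,0,0,-6.9,0.0854],[0,0,0,0,0,-6.9,0.0854],[0,0,0,0,0,-6.9,0.0854],[0,0,0,0,0,-6.9,0.0854],[0,0,0,0,0,-6.9,0.0854],[0,0,0,0,0,-6.9,0.0854],[0,0,0,0,0,-6.9,0.07],[0,0,0,0,0,-6.9,0.07]]'
python3 -m handwheel '[[0,0,0,0,0,-6.9,0.07],[0,0,0,0,0,-6.9,0.07],[0,0,0,0,0,-6.9,0.07],[0,0,0,0,0,-6.9,0.07],[0.004,0.018,0.03,0,0,-6.9,0.07],[0.004,0.016,0.03,7,0,0,0.07],[0,0,0,0,0,0,0.07],[0,0,0,0,0,0,0.07]]'
python3 - <<'E'
from h import *
delta([545.3,-65.9,29],[180,0,89.5]); print(r.sense()["tcp_rot"],r.sense()["joint_pos"].round()); Rt,p=tool(); print(Rt.round(2).tolist())
E
```

```text
time: 22.4
tool_pos: [511.5, -73.8, 138.0]
tcp_rot: [-180.0, 0.3, 55.1]
ft_force: [0.5, 0.9, -0.4]
finger_gap: 69.9
grip_force: 0.0
time: 23.07
tool_pos: [538.7, -68.8, 79.8]
tcp_rot: [-173.9, 0.1, 89.3]
ft_force: [0.2, -0.1, 0.7]
finger_gap: 69.8
grip_force: 0.0
shift [0.0031 0.0119 0.0498] turn [-6.07  0.04 -0.23]
[-1.73926154e+02  5.61474771e-02  8.92764226e+01] [-12.  13.  98.  -1.  75. -11.]
[[0.01, 0.99, -0.11], [1.0, -0.01, 0.0], [-0.0, -0.11, -0.99]]
```

```bash
python3 -m handwheel '[[0.003,0.006,0.02,1,0,0,0.07],[0,0.006,0.02,0,0,0,0.07],[0,0,0.010,0,0,0,0.07],[0,0,0,0,0,0,0.07],[0,0,0,0,0,0,0.03],[0,0,0,0,0,0,0.03],[0,0,0,0,0,0,0.03],[0,0,0,0,0,0,0.03]]' 60
python3 -m handwheel '[[0,0,0,0,0,0,0.03],[0,0,-0.008,0,0,0,0.03],[0,0,0,0,0,0,0.03]]'
```

```text
time: 23.73
tool_pos: [548.5, -67.5, 37.5]
tcp_rot: [-173.8, 0.2, 89.2]
ft_force: [-2.6, 1.0, 9.5]
finger_gap: 37.1
grip_force: 59.4
time: 23.98
tool_pos: [549.4, -67.4, 44.9]
tcp_rot: [-173.7, 0.2, 89.2]
ft_force: [0.5, 0.4, -1.3]
finger_gap: 37.3
grip_force: 60.9
```

```bash
python3 -m handwheel '[[0,0,-0.02,0,0,0,0.03],[0,0,-0.02,0,0,0,0.03],[0,0,-0.02,0,0,0,0.03],[0,0,0,-6.5,0,0,0.03],[0,0,0,0,0,0,0.03],[0,0,0,0,0,0,0.03]]'
python3 - <<'E'
from h import *
C=cam("wrist"); im,D=r.snapshot("wrist"); P=cloud(C,D); Rt,p=tool(); L=(P-p)@Rt
H,S,V=cv2.split(cv2.cvtColor(im,cv2.COLOR_BGR2HSV)); y=(H>15)&(H<35)&(S>120)&(D>0)
b=(H>105)&(H<130)&(S>60)&(D>0)
for n,m in (("yel",y),("blue",b)):
    m=m&(abs(L[...,0])<60)&(abs(L[...,1])<40)&(L[...,2]<60); Q=L[m]
    if len(Q): print(n,len(Q),np.percentile(Q,[2,50,98],axis=0).round(1).tolist()); 
s,_=r.snapshot("side"); u,v=map(int,proj(cam("side"),p)); s=s[v-75:v+75,u-75:u+75]
cv2.imwrite("pics/w9.png",np.hstack([cv2.resize(im,(500,375)),cv2.resize(s,(300,375))]))
E
```

```text
time: 24.48
tool_pos: [552.7, -66.8, 101.4]
tcp_rot: [-179.9, 0.2, 89.2]
ft_force: [-0.1, 0.3, -3.4]
finger_gap: 37.5
grip_force: 61.2
yel 5037 [[-31.6, -1.4, -3.4], [8.6, 3.0, -2.0], [37.5, 7.4, 4.7]]
blue 14537 [[-30.8, -18.0, -2.2], [11.3, -4.1, 2.2], [37.2, 18.7, 29.9]]
```

View pics/w9.png

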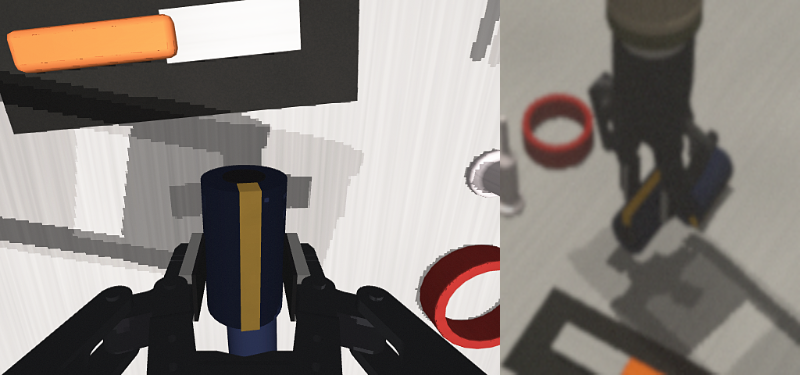

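Roller A is held at (245,250) in the wrist view, with the line about 9° towards +x. I'll carry it to the case.

```bash
python3 -m handwheel '[[0,0,-0.025,0,0,0,0.03],[0.01,0,-0.025,0,0,0,0.03],[0.037,-0.002,0,0,0,0,0.03],[0.037,-0.002,0,0,0,0,0.03],[0.037,-0.002,0,0,0,0,0.03],[0.037,-0.002,0,0,0,0,0.03],[0.037,-0.002,0,0,0,0,0.03],[0.037,-0.002,0,0,0,0,0.03]]'
python3 -m handwheel '[[0.037,-0.002,0,0,0,0,0.03],[0.037,-0.002,0,0,0,0,0.03],[0.037,-0.002,0,0,0,0,0.03],[0.037,-0.002,0,0,0,0,0.03],[0.03,-0.002,0,0,0,0,0.03],[0.02,0,0,0,0,0,0.03],[0,0,0,0,0,-6.8,0.03],[0,0,0,0,0,-6.8,0.03]]'
python3 -m handwheel '[[0,0,0,0,0,-6.8,0.03],[0,0,0,0,0,-6.8,0.03],[0,0,0,0,0,-6.8,0.03],[0,0,0,0,0,-6.8,0.03],[0,0,0,0,0,-6.8,0.03],[0,0,0,0,0,-6.8,0.03],[0,0,0,0,0,-6.8,0.03],[0,0,0,0,0,-6.8,0.03]]'
python3 -m handwheel '[[0,0,0,0,0,-6.8,0.03],[0,0,0,0,0,-6.8,0.03],[0,0,0,0,0,-6.8,0.03],[0,0,0,0,0,0,0.03],[0,0,0,0,0,0,0.03],[0,0,0,0,0,0,0.03]]'
cat > tg.py <<'E'
from h import *
import sys
# target: roller centre (tool offset ox,oz) at cradle k, height z, line correction tilt a about tool x
k,z,ox,oz,a=[float(v) for v in sys.argv[1:6]]
Y=np.radians(-2.3); cx,sx=np.cos(Y),np.sin(Y); yy=(k-1)*70; c=np.array([531-sx*yy,278.5+cx*yy,z])
M=R.from_euler('z',177.7,degrees=True)*R.from_euler('x',180,degrees=True)*R.from_euler('x',a,degrees=True)
t=c-M.as_matrix()@[ox,0,oz]; print("TCP target",t.round(1)); delta(t,M.as_euler('xyz',degrees=True))
C=cam("wrist"); im,D=r.snapshot("wrist"); P=cloud(C,D); Rt,p=tool(); L=(P-p)@Rt
H,S,V=cv2.split(cv2.cvtColor(im,cv2.COLOR_BGR2HSV)); y=(H>15)&(H<35)&(S>120)&(D>0); b=(H>105)&(H<130)&(S>60)&(D>0)
for n,m in (("yel",y),("blue",b)):
    m=m&(abs(L[...,0])<60)&(abs(L[...,1])<40)&(L[...,2]<60); Q=L[m]
    if len(Q): print(n,len(Q),np.percentile(Q,[2,50,98],axis=0).round(1).tolist())
print(p.round(1),r.sense()["joint_pos"].round())
E
python3 tg.py 2 80 2.8 17 -8
```

```text
time: 25.25
tool_pos: [546.3, 167.3, 151.7]
tcp_rot: [180.0, 0.2, 89.2]
ft_force: [0.5, -0.0, -2.7]
finger_gap: 37.1
grip_force: 61.5
time: 25.92
tool_pos: [538.4, 365.7, 150.4]
tcp_rot: [-179.9, 0.2, 103.3]
ft_force: [0.3, -0.4, -2.9]
finger_gap: 37.0
grip_force: 61.4
time: 26.58
tool_pos: [538.9, 363.9, 150.5]
tcp_rot: [-179.8, 0.1, 157.6]
ft_force: [-0.0, 0.3, -2.2]
finger_gap: 36.9
grip_force: 61.2
time: 27.08
tool_pos: [538.6, 363.7, 150.5]
tcp_rot: [-179.8, 0.0, 177.4]
ft_force: [-0.0, -0.8, -2.3]
finger_gap: 37.5
grip_force: 61.3
TCP target [536.5 346.   96.8]
shift [ 0.0013 -0.0176  0.0537] turn [-8.2   0.04 -0.27]
yel 5037 [[-32.3, -3.1, -3.9], [8.0, 1.2, -2.6], [37.0, 5.7, 4.3]]
blue 14464 [[-31.5, -19.6, -2.7], [10.9, -5.8, 1.7], [36.6, 17.1, 29.4]]
[538.5 363.6 150.5] [ 30.  19.  83.  -0.  79. -58.]
```

```bash
python3 -m handwheel '[[0.001,-0.009,0.0265,0,0,0,0.03],[0,-0.0085,0.0265,-3.5,0,0,0.03],[0,0,0,-3.5,0,0,0.03],[0,0,0,0,0,0,0.03],[0,0,0,0,0,0,0.03],[0,0,0,0,0,0,0.03]]'; python3 tg.py 2 34 2.5 17 -7
```

```text
time: 27.63
tool_pos: [537.6, 346.2, 99.2]
tcp_rot: [173.2, 0.2, 177.6]
ft_force: [-0.4, 0.9, -2.7]
finger_gap: 37.2
grip_force: 61.4
TCP target [536.2 346.3  50.9]
shift [ 0.0015 -0.0057  0.048 ] turn [-0.2   0.17 -0.1 ]
yel 5041 [[-32.0, -3.7, -3.9], [8.2, 0.7, -2.5], [37.2, 5.1, 4.2]]
blue 14465 [[-31.3, -20.2, -2.5], [11.0, -6.4, 1.8], [36.8, 16.4, 29.3]]
[537.7 346.7  99.5] [ 25.  17.  91.   6.  69. -65.]
```

```bash
python3 -m handwheel '[[0.0015,-0.002,0.018,0,0,0,0.03],[0,-0.0022,0.018,0,0,0,0.03],[0,-0.001,0.008,0,0,0,0.03],[0,-0.0005,0.004,0,0,0,0.03],[0,0,0,0,0,0,0.03],[0,0,0,0,0,0,0.03]]'
```

```text
time: 28.18
tool_pos: [535.7, 347.4, 50.7]
tcp_rot: [173.1, 0.1, 177.7]
ft_force: [-0.7, 4.3, -0.4]
finger_gap: 37.8
grip_force: 61.5
```

```bash
python3 -m handwheel '[[0,0,0.001,0,0,0,0.048],[0,0,0,0,0,0,0.048],[0,0,0,0,0,0,0.048],[0,0,-0.02,0,0,0,0.05],[0,0,-0.03,3.5,0,0,0.05],[0,0,-0.035,3.5,0,0,0.05],[0.02,0.005,-0.02,0,0,0,0.0854],[0,0,0,0,0,0,0.0854]]'
python3 -m handwheel '[[0,0,0,0,0,0,0.0854],[0,0,0,0,0,0,0.0854]]'
python3 ro.py w10 -2.3
```

```text
time: 28.85
tool_pos: [516.2, 346.8, 159.8]
tcp_rot: [179.9, 0.5, 177.7]
ft_force: [-0.3, 0.2, 0.3]
finger_gap: 72.4
grip_force: 0.0
time: 29.02
tool_pos: [514.7, 343.5, 152.3]
tcp_rot: [-179.8, 0.0, 177.7]
ft_force: [0.5, 0.6, -0.8]
finger_gap: 85.5
grip_force: 0.0
tcp [514.5 343.1 151.4] [-179.8   -0.   177.6]
roller px [294 198  65 127] axis yaw -2.3 centre [533.6 347.8] zc 67.6 R 17.4 len 69.5
  line angle from up (+ = +n): body 1471 [-14.  -7.   1.] ends 329 [-15.  -7.   1.] t [-35.  35.] n [-0.04 -1.  ]
```

Run:
```python
from h import *
d=np.load("w.npz"); C=cam("wrist"); P=cloud(C,d["D"]); H,S,V=cv2.split(cv2.cvtColor(d["im"],cv2.COLOR_BGR2HSV)); D=d["D"]
y=(H>15)&(H<35)&(S>120)&(D>0); y[:190]=0;y[330:]=0;y[:,:280]=0;y[:,370:]=0
b=(H>105)&(H<130)&(S>60)&(D>0)
Q=P[y]; print(np.percentile(Q,[2,50,98],axis=0).round(1).tolist()); c=np.polyfit(Q[:,0],Q[:,1],1); print("yaw",np.degrees(np.arctan(c[0])), "tilt",np.polyfit(Q[:,0],Q[:,2],1)[0])
B=P[b&(P[...,2]>25)]; print(np.percentile(B,[1,50,99],axis=0).round(1).tolist())
```

```text
[[498.6, 346.2, 44.4], [530.3, 351.2, 51.6], [568.0, 356.1, 53.0]]
yaw -2.098714546565685 tilt 0.006702291038959628
[[498.4, 329.3, 29.5], [527.9, 343.9, 47.3], [567.7, 397.5, 190.8]]
```

A is seated with its line about 9° off up. Now for roller B.

```bash
python3 -m handwheel '[[0,-0.02,0,0,0,0,0.0854],[-0.0074,-0.036,0,0,0,-2.3,0.0854],[-0.0074,-0.036,0,0,0,-2.3,0.0854],[-0.0074,-0.036,0,0,0,0,0.0854],[-0.0074,-0.036,0,0,0,0,0.0854],[-0.0074,-0.036,0,0,0,0,0.0854],[-0.0074,-0.036,0,0,0,0,0.0854],[-0.0074,-0.036,0,0,0,0,0.0854]]'
python3 -m handwheel '[[-0.0074,-0.036,0,0,0,0,0.0854],[-0.0074,-0.036,0,0,0,0,0.0854],[-0.0074,-0.036,0,0,0,0,0.0854],[-0.0074,-0.036,0,0,0,0,0.0854],[-0.0074,-0.036,0,0,0,0,0.0854],[-0.0074,-0.036,0,0,0,0,0.0854],[-0.0074,-0.036,0,0,0,0,0.0854],[0,0,0,0,0,0,0.0854]]'
python3 -m handwheel '[[0,0,0,0,0,0,0.0854],[0,0,0,0,0,0,0.0854]]'
sed -i 's/if st\[i,4\]<800: continue/if st[i,4]<800 or P[l==i][:,1].mean()>100: continue/' ro.py
python3 ro.py w11; python3 -c "
from h import *
print(r.sense()['joint_pos'].round())"
```

```text
time: 29.73
tool_pos: [570.7, 70.7, 151.8]
tcp_rot: [-179.8, -0.1, -177.8]
ft_force: [1.2, 0.5, -0.5]
finger_gap: 85.7
grip_force: 0.0
time: 30.4
tool_pos: [632.4, -183.9, 152.3]
tcp_rot: [-179.7, -0.1, -178.1]
ft_force: [1.1, -0.2, 0.2]
finger_gap: 85.5
grip_force: 0.0
time: 30.57
tool_pos: [632.0, -176.8, 152.5]
tcp_rot: [-179.9, -0.1, -177.8]
ft_force: [-0.5, -0.0, -0.4]
finger_gap: 85.8
grip_force: 0.0
tcp [ 632.2 -176.   152.9] [-1.799e+02 -1.000e-01 -1.778e+02]
roller px [248  71 127  71] axis yaw 91.5 centre [ 558.4 -182.4] zc 20.2 R 19.5 len 68.2
[ -20.   20.   82.   -0.   79. -112.]
```

```bash
python3 -m handwheel '[[0.025,-0.001,0.025,0,0,0.5,0.0854],[0.025,-0.001,0.025,0,0,0,0.0854],[0.024,-0.001,0.02,0,0,0,0.0854],[0,0,0,0,-6.7,0,0.0854],[0,0,0,0,-6.7,0,0.0854],[0,0,0,0,-6.6,0,0.0854],[0,0,0,0,0,0,0.0854],[0,0,0,0,0,0,0.0854]]'
python3 - <<'E'
from h import *
delta([558.4,-182.4,21],[180,20,-178.3]); print(r.sense()["joint_pos"].round(),tool()[0].round(2).tolist())
E
```

```text
time: 31.28
tool_pos: [556.8, -180.5, 82.9]
tcp_rot: [-179.9, 19.8, -178.2]
ft_force: [1.0, 0.6, 0.5]
finger_gap: 85.2
grip_force: 0.0
shift [ 0.0194 -0.0019  0.0588] turn [-0.04 -0.25  0.07]
[ -29.   -1.  115.   13.   50. -128.] [[-0.94, -0.03, 0.34], [-0.03, 1.0, 0.01], [-0.34, -0.0, -0.94]]
```

```bash
python3 -m handwheel '[[0.0065,-0.001,0.02,0,0,0,0.0854],[0.0065,-0.001,0.02,0,0,0,0.0854],[0.0064,0,0.0188,0,0,0,0.0854],[0,0,0,0,0,0,0.0854],[0,0,0,0,0,0,0.06],[0,0,0,0,0,0,0.06],[0,0,0,0,0,0,0.06],[0,0,0,0,0,0,0.06]]' 40
```

```text
time: 31.95
tool_pos: [562.5, -184.6, 24.2]
tcp_rot: [-179.7, 20.1, -178.1]
ft_force: [2.0, 1.6, -0.8]
finger_gap: 69.2
grip_force: 48.1
```

```bash
python3 -m handwheel '[[-0.0022,0,0.0008,0,6.9,0,0.06],[-0.0023,0,0.0005,0,6.9,0,0.06],[-0.0024,0,0.0002,0,6.9,0,0.06],[-0.0024,0,0,0,6.9,0,0.06],[-0.0024,0,-0.0003,0,6.9,0,0.06],[-0.0023,0,-0.0006,0,6.9,0,0.06],[-0.0022,0,-0.0009,0,6.9,0,0.06],[-0.0021,0,-0.0011,0,6.9,0,0.06]]'
python3 -m handwheel '[[0,0,0,0,0,0,0.06],[0,0,0,0,0,0,0.0854],[0,0,0,0,0,0,0.0854],[0,0,0,0,0,0,0.0854],[0.012,0,-0.0165,0,0,0,0.0854],[0.012,0,-0.0165,0,0,0,0.0854],[0.012,0,-0.0165,0,0,0,0.0854],[0.012,0,-0.0165,0,0,0,0.0854]]'
```

```text
time: 32.62
tool_pos: [582.0, -184.0, 24.6]
tcp_rot: [-179.6, -35.3, -178.5]
ft_force: [0.7, -0.4, -5.1]
finger_gap: 69.5
grip_force: 50.9
time: 33.28
tool_pos: [579.0, -183.8, 107.6]
tcp_rot: [-179.7, -35.0, -178.4]
ft_force: [0.1, -1.1, 0.5]
finger_gap: 85.4
grip_force: 0.0
```

```bash
python3 -m handwheel '[[0,0,0,0,-7,0,0.0854],[0,0,0,0,-7,0,0.0854],[0,0,0,0,-7,0,0.0854],[0,0,-0.015,0,-7,0,0.0854],[-0.02,0,-0.015,0,-7,0,0.0854],[-0.025,0,0,0,0,0,0.0854],[0,0,0,0,0,0,0.0854],[0,0,0,0,0,0,0.0854]]'
python3 ro.py w12
```

```text
time: 33.95
tool_pos: [629.4, -182.2, 133.7]
tcp_rot: [-179.7, 0.0, -178.3]
ft_force: [-0.7, -0.0, -0.4]
finger_gap: 85.5
grip_force: 0.0
tcp [ 629.2 -182.2  133. ] [-1.798e+02 -1.000e-01 -1.783e+02]
roller px [248 114 133  73] axis yaw 91.5 centre [ 579.8 -184.8] zc 20.1 R 19.8 len 68.4
  line angle from up (+ = +n): body 552 [-96. -75. -68.] ends 101 [-93. -74. -68.] t [-34.  34.] n [1.   0.03]
```

```bash
python3 -m handwheel '[[0.025,-0.001,0.025,0,0,0,0.0854],[0.025,-0.002,0.025,0,0,0,0.0854],[0,0,0,0,-6.5,0,0.0854],[0,0,0,0,-6.5,0,0.0854],[0,0,0,0,-6.5,0,0.0854],[0,0,0,0,-6.5,0,0.0854],[0,0,0,0,-6,0,0.0854],[0,0,0,0,0,0,0.0854]]'
python3 -m handwheel '[[0,0,0,0,0,0,0.0854],[0,0,0,0,0,0,0.0854]]'
python3 - <<'E'
from h import *
delta([579.8,-184.8,20],[180,32,-178.4]); print(r.sense()["joint_pos"].round(),tool()[0].round(2).tolist())
E
```

```text
time: 34.67
tool_pos: [574.2, -184.2, 76.3]
tcp_rot: [179.9, 31.7, -178.3]
ft_force: [-2.9, 0.3, -1.9]
finger_gap: 85.8
grip_force: 0.0
time: 34.83
tool_pos: [580.2, -187.4, 82.7]
tcp_rot: [-179.7, 31.8, -178.1]
ft_force: [-0.0, -0.5, 0.1]
finger_gap: 85.6
grip_force: 0.0
shift [0.0333 0.0029 0.0531] turn [-0.14 -0.24  0.23]
[ -32.   -4.  121.   28.   39. -142.] [[-0.85, -0.03, 0.53], [-0.03, 1.0, 0.01], [-0.53, -0.0, -0.85]]
```

```bash
python3 -m handwheel '[[0.0083,0.001,0.0132,0,0,0,0.0854],[0.0083,0.001,0.0132,0,0,0,0.0854],[0.0083,0.001,0.0132,0,0,0,0.0854],[0.0083,0,0.0135,0,0,0,0.0854],[0,0,0,0,0,0,0.0854],[0,0,0,0,0,0,0.0854]]' 40
python3 - <<'E'
from h import *
delta([579.8,-184.8,20],[180,32,-178.4]); print(r.sense()["joint_pos"].round())
E
```

```text
time: 35.33
tool_pos: [580.4, -183.7, 19.1]
tcp_rot: [-179.8, 31.8, -178.1]
ft_force: [-0.1, -0.8, 0.2]
finger_gap: 85.1
grip_force: 0.0
shift [ 0.0001 -0.0011 -0.0011] turn [-0.01 -0.24  0.28]
[ -32.    4.  122.   34.   32. -150.]
```

```bash
python3 -m handwheel '[[0,0,0,0,0,0,0.06],[0,0,0,0,0,0,0.06],[0,0,0,0,0,0,0.06],[0,0,0,0,0,0,0.06]]'
python3 -m handwheel '[[-0.002,0,0.0013,0,6.8,0,0.06],[-0.00215,0,0.001,0,6.8,0,0.06],[-0.00225,0,0.0007,0,6.8,0,0.06],[-0.0023,0,0.0005,0,6.8,0,0.06],[-0.00235,0,0.0002,0,6.8,0,0.06],[-0.0024,0,0,0,6.8,0,0.06],[-0.0023,0,-0.0004,0,6.8,0,0.06],[-0.0023,0,-0.0006,0,6.8,0,0.06]]'
python3 -m handwheel '[[-0.0022,0,-0.0009,0,6.8,0,0.06],[-0.0021,0,-0.0012,0,6.8,0,0.06],[-0.0019,0,-0.0014,0,6.8,0,0.06],[0,0,0,0,0,0,0.06],[0,0,0,0,0,0,0.06]]'
```

```text
time: 35.67
tool_pos: [580.8, -184.5, 20.9]
tcp_rot: [-179.7, 32.0, -178.1]
ft_force: [3.8, 1.8, 4.7]
finger_gap: 69.3
grip_force: 46.2
time: 36.33
tool_pos: [598.5, -182.1, 19.9]
tcp_rot: [-179.9, -21.1, -178.1]
ft_force: [0.7, -0.5, -4.9]
finger_gap: 69.7
grip_force: 46.7
time: 36.75
tool_pos: [605.4, -181.6, 15.0]
tcp_rot: [180.0, -41.0, -178.0]
ft_force: [0.5, 0.5, -3.0]
finger_gap: 69.4
grip_force: 54.2
```

Release, go up and back to vertical, then measure.

```bash
python3 -m handwheel '[[0,0,0,0,0,0,0.08],[0,0,0,0,0,0,0.0854],[0,0,0,0,0,0,0.0854],[0.0135,0,-0.015,0,0,0,0.0854],[0.0135,0,-0.015,0,0,0,0.0854],[0.0135,0,-0.015,0,0,0,0.0854],[0.0135,0,-0.015,0,-6.8,0,0.0854],[0.0135,0,-0.015,0,-6.8,0,0.0854]]'
python3 -m handwheel '[[0,0,0,0,-6.8,0,0.0854],[0,0,0,0,-6.8,0,0.0854],[0,0,0,0,-6.8,0,0.0854],[0,0,0,0,-6.8,0,0.0854],[-0.02,0,-0.015,0,0,0,0.0854],[-0.02,0,0,0,0,0,0.0854],[0,0,0,0,0,0,0.0854],[0,0,0,0,0,0,0.0854]]'
python3 ro.py w13
```

```text
time: 37.42
tool_pos: [600.3, -181.3, 114.4]
tcp_rot: [179.8, -28.0, -177.9]
ft_force: [-0.2, -0.1, 0.9]
finger_gap: 85.3
grip_force: 0.0
time: 38.08
tool_pos: [641.5, -180.8, 134.3]
tcp_rot: [-180.0, -0.6, -178.0]
ft_force: [-0.9, -0.5, 0.5]
finger_gap: 85.6
grip_force: 0.0
tcp [ 641.4 -180.9  133.8] [-180.    -0.6 -178. ]
roller px [248 146 132  69] axis yaw 92.0 centre [ 607.4 -183. ] zc 20.4 R 19.1 len 68.6
  line angle from up (+ = +n): body 1905 [-24. -13.  -1.] ends 335 [-24. -13.  -2.] t [-34.  34.] n [1.   0.03]
```

```bash
python3 -m handwheel '[[0,0,0,0,0,6.9,0.0854],[0,0,0,0,0,6.9,0.0854],[0,0,0,0,0,6.9,0.0854],[0,0,0,0,0,6.9,0.0854],[0,0,0,0,0,6.9,0.0854],[0,0,0,0,0,6.9,0.0854],[0,0,0,0,0,6.9,0.07],[0,0,0,0,0,6.9,0.07]]'
python3 -m handwheel '[[0,0,0,0,0,6.9,0.07],[0,0,0,0,0,6.9,0.07],[0,0,0,0,0,6.9,0.07],[0,0,0,0,0,6.9,0.07],[0,-0.018,0.02,0,0,6.9,0.07],[0,-0.019,0.02,-6,0,0,0.07],[0,0,0.01,-6,0,0,0.07],[0,0,0,0,0,0,0.07]]'
python3 -m handwheel '[[0,0,0,0,0,0,0.07],[0,0,0,0,0,0,0.07]]'
python3 - <<'E'
from h import *
delta([604.1,-183,35.6]); print(r.sense()["joint_pos"].round(),tool()[0].round(2).tolist())
E
```

```text
time: 38.8
tool_pos: [641.1, -180.9, 132.6]
tcp_rot: [-179.4, -0.4, 126.4]
ft_force: [-0.5, -0.3, -1.0]
finger_gap: 70.1
grip_force: 0.0
time: 39.47
tool_pos: [597.4, -181.6, 75.3]
tcp_rot: [169.7, -0.4, 92.2]
ft_force: [-2.5, 0.7, -2.4]
finger_gap: 70.3
grip_force: 0.0
time: 39.63
tool_pos: [608.2, -185.3, 87.0]
tcp_rot: [169.1, 0.0, 92.3]
ft_force: [0.5, -0.5, 1.2]
finger_gap: 69.8
grip_force: 0.0
shift [ 0.0025 -0.0137  0.0497] turn [0. 0. 0.]
[-24.  12.  99.   6.  60. -29.] [[-0.04, 0.98, 0.19], [1.0, 0.04, 0.01], [-0.0, 0.19, -0.98]]
```

```bash
python3 -m handwheel '[[0.0025,-0.005,0.018,0,0,0,0.07],[0,-0.005,0.018,0,0,0,0.07],[0,-0.0037,0.0137,0,0,0,0.07],[0,0,0,0,0,0,0.07],[0,0,0,0,0,0,0.07],[0,0,0,0,0,0,0.07]]'; python3 -c "
from h import *
delta([604.1,-183,35.6])"
```

```text
time: 40.13
tool_pos: [604.9, -182.6, 35.3]
tcp_rot: [169.0, 0.0, 92.3]
ft_force: [0.3, 0.5, 0.3]
finger_gap: 69.8
grip_force: 0.0
shift [-0.0003 -0.0007 -0.0005] turn [0. 0. 0.]
```

```bash
python3 -m handwheel '[[0,0,0,0,0,0,0.03],[0,0,0,0,0,0,0.03],[0,0,0,0,0,0,0.03],[0,0,0,0,0,0,0.03],[0,0,0,0,0,0,0.03],[0,0,0,0,0,0,0.03]]' 80
python3 -m handwheel '[[0,0,-0.02,0,0,0,0.03],[0,0,-0.03,0,0,0,0.03],[0,0,-0.03,5.5,0,0,0.03],[0,0,-0.03,5.5,0,0,0.03],[0,0,-0.02,0,0,0,0.03],[0,0,0,0,0,0,0.03],[0,0,0,0,0,0,0.03],[0,0,0,0,0,0,0.03]]'
python3 tg.py 0 80 2.8 17 0
```

```text
time: 40.63
tool_pos: [603.3, -182.3, 34.4]
tcp_rot: [169.0, -0.0, 92.3]
ft_force: [-1.3, 1.0, 6.9]
finger_gap: 37.0
grip_force: 80.2
time: 41.3
tool_pos: [582.9, -182.3, 158.4]
tcp_rot: [-179.7, -0.2, 92.3]
ft_force: [-0.3, 0.4, -4.8]
finger_gap: 36.9
grip_force: 82.6
TCP target [531.  208.4  97. ]
shift [ 0.3923 -0.0359  0.0626] turn [ -0.12  -0.33 -85.41]
yel 5145 [[-34.5, -2.9, -7.7], [6.0, 1.3, -6.5], [34.6, 5.8, 0.5]]
blue 14910 [[-33.6, -16.2, -6.1], [9.1, 6.5, -2.0], [34.2, 20.4, 26.0]]
[ 582.3 -182.1  157.7] [-22.  13.  89.   0.  78. -24.]
```

```bash
python3 -m handwheel '[[0.0357,-0.0033,0,0,0,0,0.03],[0.0357,-0.0033,0,0,0,0,0.03],[0.0357,-0.0033,0,0,0,0,0.03],[0.0357,-0.0033,0,0,0,0,0.03],[0.0357,-0.0033,0,0,0,0,0.03],[0.0357,-0.0033,0,0,0,0,0.03],[0.0357,-0.0033,0,0,0,0,0.03],[0.0357,-0.0033,0,0,0,0,0.03]]'
python3 -m handwheel '[[0.0357,-0.0033,0,0,0,0,0.03],[0.0357,-0.0033,0,0,0,0,0.03],[0.0357,-0.0033,0,0,0,0,0.03],[0,0,0,0,0,-6.6,0.03],[0,0,0,0,0,-6.6,0.03],[0,0,0,0,0,-6.6,0.03],[0,0,0,0,0,-6.6,0.03],[0,0,0,0,0,-6.6,0.03]]'
python3 -m handwheel '[[0,0,0,0,0,-6.6,0.03],[0,0,0,0,0,-6.6,0.03],[0,0,0,0,0,-6.6,0.03],[0,0,0,0,0,-6.6,0.03],[0,0,0,0,0,-6.6,0.03],[0,0,0,0,0,-6.6,0.03],[0,0,0,0,0,-6.6,0.03],[0,0,0,0,0,-6.2,0.03]]'
python3 -m handwheel '[[0,0,0.02,0,0,0,0.03],[0,0,0.02,0,0,0,0.03],[0,0,0,0,0,0,0.03],[0,0,0,0,0,0,0.03],[0,0,0,0,0,0,0.03]]'
python3 tg.py 0 34 0 13.3 0
```

```text
time: 42.02
tool_pos: [544.1, 102.9, 158.6]
tcp_rot: [-179.6, -0.1, 92.3]
ft_force: [0.4, -0.6, -4.9]
finger_gap: 37.0
grip_force: 82.5
time: 42.68
tool_pos: [530.3, 207.7, 158.5]
tcp_rot: [-179.7, -0.2, 125.6]
ft_force: [0.5, 0.1, -4.4]
finger_gap: 37.0
grip_force: 82.6
time: 43.35
tool_pos: [530.4, 207.5, 158.6]
tcp_rot: [180.0, -0.4, 178.0]
ft_force: [-0.3, 0.2, -4.7]
finger_gap: 37.4
grip_force: 82.6
time: 43.77
tool_pos: [531.5, 208.0, 121.0]
tcp_rot: [180.0, -0.2, 177.7]
ft_force: [0.2, 0.5, -3.3]
finger_gap: 37.4
grip_force: 82.4
TCP target [528.2 208.6  47.3]
shift [0.003  0.0004 0.0737] turn [ 0.04 -0.24 -0.02]
yel 5148 [[-33.9, -6.7, -5.9], [6.7, -2.4, -4.8], [35.4, 2.0, 2.0]]
blue 14822 [[-33.2, -20.0, -4.3], [9.7, 2.7, -0.4], [35.0, 16.5, 27.5]]
[532.3 208.2 121.9] [ 16.   9.  98.   0.  74. -72.]
```

```bash
python3 -m handwheel '[[0.003,0.0015,0.025,0,0,0,0.03],[0,0,0.025,0,0,0,0.03],[0,0,0.014,0,0,0,0.03],[0,0,0.007,0,0,0,0.03],[0,0,0,0,0,0,0.03],[0,0,0,0,0,0,0.03],[0,0,0.002,0,0,0,0.03],[0,0,0,0,0,0,0.03]]'
python3 -m handwheel '[[0,0,0,0,0,0,0.048],[0,0,0,0,0,0,0.048],[0,0,0,0,0,0,0.048],[0,0,-0.02,0,0,0,0.05],[0,0,-0.03,0,0,0,0.05],[0,0,-0.035,0,0,0,0.05],[0.02,0.005,-0.02,0,0,0,0.0854],[0,0,0,0,0,0,0.0854]]'
python3 -m handwheel '[[0,0,0,0,0,0,0.0854],[0,0,0,0,0,0,0.0854]]'
python3 - <<'E'
from h import *
C=cam("wrist"); im,D=r.snapshot("wrist"); P=cloud(C,D); H,S,V=cv2.split(cv2.cvtColor(im,cv2.COLOR_BGR2HSV))
y=((H>15)&(H<35)&(S>120)&(D>0)); y8=y.astype(np.uint8); b=(H>105)&(H<130)&(S>60)&(D>0)
k,l,st,_=cv2.connectedComponentsWithStats(y8)
for i in range(1,k):
    if st[i,4]<400: continue
    Q=P[(l==i)]; 
    if np.median(Q[:,2])<40 or np.median(Q[:,2])>57: continue
    c=Q.mean(0); near=P[b&(np.hypot(P[...,0]-c[0],P[...,1]-c[1])<25)&(P[...,2]>25)&(P[...,2]<56)]
    print("line med",np.median(Q,axis=0).round(1),"x",np.percentile(Q[:,0],[2,98]).round(1),"yaw",np.degrees(np.arctan(np.polyfit(Q[:,0],Q[:,1],1)[0])).round(1),"body y",np.percentile(near[:,1],[2,98]).round(1))
print(tool()[1])
E
```

```text
time: 44.48
tool_pos: [530.1, 210.3, 49.9]
tcp_rot: [179.9, -0.0, 177.7]
ft_force: [0.6, -0.0, -3.7]
finger_gap: 36.7
grip_force: 82.5
time: 45.15
tool_pos: [511.2, 217.5, 160.1]
tcp_rot: [179.7, 0.3, 177.7]
ft_force: [0.7, -0.2, 0.4]
finger_gap: 72.3
grip_force: 0.0
time: 45.32
tool_pos: [509.4, 215.6, 153.3]
tcp_rot: [179.9, -0.1, 177.7]
ft_force: [-0.2, -0.8, -0.2]
finger_gap: 85.3
grip_force: 0.0
line med [530.1 351.4  52.3] x [499.  568.2] yaw -1.8 body y [329.4 362.4]
line med [526.3 209.5  52.6] x [495.3 564.5] yaw -2.2 body y [191.3 227.8]
[509.03538114 215.39826132 152.40733159]
```

Both rollers are seated with their tops at 52 mm and lines up. Now I'll close the cover by coming down behind it with the fingers shut and pulling it over.

```bash
python3 -m handwheel '[[0,0,-0.026,0,0,0,0],[0,0,-0.026,0,0,0,0],[0,0.02,-0.026,0,0,0,0],[0,0.024,0,0,0,0,0],[0,0.025,0,0,0,0,0],[-0.03,0,0,0,0,0,0],[-0.03,0,0,0,0,0,0],[-0.03,0,0,0,0,0,0]]'
python3 -m handwheel '[[-0.03,0,0,0,0,0,0],[-0.031,0,0,0,0,0,0],[0,0,0,0,0,0,0],[0,0,0,0,0,0,0],[0,0,0,0,0,0,0]]'
```

```text
time: 46.03
tool_pos: [602.8, 281.2, 229.1]
tcp_rot: [-180.0, -0.3, 177.8]
ft_force: [0.2, -0.0, 0.4]
finger_gap: -0.3
grip_force: 0.0
time: 46.45
tool_pos: [662.7, 278.0, 228.7]
tcp_rot: [180.0, -0.4, 177.7]
ft_force: [0.4, -0.6, 0.4]
finger_gap: -0.1
grip_force: 0.0
```

Run:
```python
from h import *
C=cam("top"); im,D=r.snapshot("top"); P=cloud(C,D); g=(P[...,1]>165)&(P[...,1]<230)&(P[...,2]>100)&(P[...,2]<200)&(D>0)&(P[...,0]>570)&(P[...,0]<680); Q=P[g]
print("lid x vs z",np.polyfit(Q[:,2],Q[:,0]+.04*(Q[:,1]-278),1),np.percentile(Q,[1,99],axis=0).round()); delta([662,276,172])
```

```text
lid x vs z [3.06320015e-01 5.65978160e+02] [[601. 165. 102.]
 [631. 229. 183.]]
shift [ 0.0002 -0.0024  0.0579] turn [0. 0. 0.]
```

```bash
python3 -m handwheel '[[0,0,0.028,0,0,0,0],[0,0,0.029,0,0,0,0],[0,0,0,0,0,0,0],[0.012,0,0,0,0,0,0],[0.012,0,0,0,0,0,0],[0.012,0,0,0,0,0,0],[0.012,0,0,0,0,0,0],[0.012,0,0,0,0,0,0]]'
python3 -m handwheel '[[0.012,0,0,0,0,0,0],[0.012,0,0.001,0,0,0,0],[0.012,0,0.003,0,0,0,0],[0.012,0,0.006,0,0,0,0],[0.011,0,0.009,0,0,0,0],[0.009,0,0.009,0,0,0,0],[0.008,0,0.009,0,0,0,0],[0.006,0,0.009,0,0,0,0]]'
python3 -c "
from h import *
print(tool()[1])"
```

```text
time: 47.17
tool_pos: [603.0, 281.3, 177.1]
tcp_rot: [179.9, 0.0, 177.7]
ft_force: [2.2, -0.5, 1.5]
finger_gap: 0.0
grip_force: 1.0
time: 47.83
tool_pos: [520.6, 284.8, 130.3]
tcp_rot: [179.9, -0.0, 177.7]
ft_force: [-0.0, 0.3, 1.4]
finger_gap: -0.1
grip_force: 0.4
[520.59086806 284.83481138 130.32338308]
```

```bash
python3 -m handwheel '[[0.006,0,0.008,0,0,0,0],[0.005,0,0.008,0,0,0,0],[0.004,0,0.008,0,0,0,0],[0.003,0,0.008,0,0,0,0],[0.002,0,0.006,0,0,0,0],[0,0,0.003,0,0,0,0],[0,0,0,0,0,0,0],[0,0,0,0,0,0,0]]'
```

```text
time: 48.5
tool_pos: [500.5, 285.1, 88.9]
tcp_rot: [180.0, -0.2, 177.7]
ft_force: [-9.9, -4.0, 17.5]
finger_gap: 0.2
grip_force: 8.7
```

```bash
python3 -m handwheel '[[0,0,0.002,0,0,0,0],[0,0,-0.03,0,0,0,0],[0,0,-0.04,0,0,0,0],[0,0,-0.04,0,0,0,0],[-0.01,-0.03,-0.03,0,0,0,0],[-0.03,0.02,-0.02,0,0,0,0],[0.0,0.036,0,0,0,0,0],[0,0.036,0,0,0,0,0]]'
python3 -m handwheel '[[0.0,0.036,0,0,0,0,0],[0,0.036,0,0,0,0,0],[0,0,0,0,0,0,0]]'
python3 - <<'E'
from h import *
C=cam("top"); im,D=r.snapshot("top"); P=cloud(C,D); cv2.imwrite("pics/t9.png",im)
H,S,V=cv2.split(cv2.cvtColor(im,cv2.COLOR_BGR2HSV)); g=(H>60)&(H<90)&(S>60)&(D>0); y=(H>22)&(H<35)&(S>150)&(D>0)
for n,m in(("green",g),("stripe",y)):
    Q=P[m]; Q=Q[(Q[:,1]>150)&(Q[:,1]<410)&(Q[:,0]>450)&(Q[:,0]<610)&(Q[:,2]>55)]; print(n,len(Q),np.percentile(Q[:,2],[5,50,95]).round(1), "slope z/x",np.polyfit(Q[:,0],Q[:,2],1)[0].round(4))
for n,m,z in(("handle",(H<20)&(S>150),20),("steel",(V>150)&(S<60),12)):
    m=m.astype(np.uint8); m[:240]=0;m[380:]=0;m[:,:255]=0;m[:,330:]=0
    if n=="steel": m[305:]=0
    k=cv2.findContours(m,0,2)[0]
    if k:
        c=max(k,key=cv2.contourArea)[:,0]; rc=cv2.minAreaRect(np.array([ray(C,u,v,z)[:2] for u,v in c],np.float32)); print(n,rc,np.percentile(P[m>0][:,2],[10,50,90]).round(1))
print(r.sense()["tool_pos"])
E
```

```text
time: 49.17
tool_pos: [546.0, 346.4, 246.7]
tcp_rot: [179.8, 0.1, 177.5]
ft_force: [0.1, 0.7, -0.2]
finger_gap: 0.1
grip_force: 0.0
time: 49.42
tool_pos: [544.9, 424.2, 242.0]
tcp_rot: [179.9, -0.3, 177.9]
ft_force: [0.5, -0.5, 0.0]
finger_gap: -0.3
grip_force: 0.0
green 7662 [67.4 69.7 72.1] slope z/x 0.0014
stripe 884 [68.2 70.5 72.8] slope z/x 0.0391
handle ((463.97637939453125, 59.1047477722168), (98.09025573730469, 23.789953231811523), 9.77181339263916) [16.5 19.3 21.5]
steel ((570.1644287109375, 34.45035171508789), (148.76812744140625, 127.41000366210938), 88.79238891601562) [-2.   0.5 11.9]
[545.32872664 421.5940663  242.18270956]
```

View pics/t9.png

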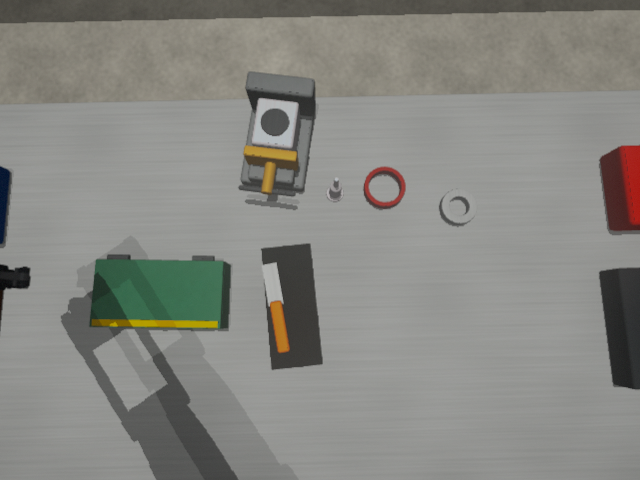

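The cover lies flat and closed, with its top at 70 mm. The blade was nudged: its origin is now about 30 mm across and 10 mm along from the mat centre, flat and within limits. The cup (384,187), gauge (458,206) and probe (335,188) have not moved, and the arm is clear.

```bash
python3 -c "
from bench import r
print(r.hand_in())"
```

```text
the job is handed in; nothing more can be done
None
```

The job is handed in, with no verdict returned: the blade levered the cover open, both rollers lie in their own cradles with lines up (one about 9° off), the cover is closed, the bystanders are untouched, and the blade is flat on the mat about 30 mm off centre after being knocked (limit 45 mm).

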